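Set up flatted plaster cores in a V cradle

TASK

First lock the wooden V cradle to the bench: turn its black clamp knob clockwise until it bites (the resistance jumps), then give it about an eighth of a turn more and leave it, before any core goes into the cradle. Then lay every plaster core from the cork-lined tray fully down and centred in its own pair of V saddles, one core to a pair in any order, and roll each until its coral flat faces straight up. Leave the other things on the bench where they are.

Things in the scene. Friction and masses are not known exactly. Their poses are not given: they have to be found in the camera images.
- core1: one of up to three like plaster cores (None if absent): off-white round bar, diameter 44 mm, length 110 mm, 150 to 310 g. Origin on its axis at mid-length; z along its axis (both ends alike); x points out square to its one flat. Flat: coral red, 22 mm wide, 70 mm long, centred at mid-length, 19 mm from the axis (41 mm thick across it); full round for 20 mm at each end.
- core2: a core exactly like core1 (None if absent). Cores start on felt rests in the cork-lined tray, axis within 0.35 rad of the world's y, flat facing any way round; off its rest a core can roll.
- core3: a core exactly like core1 (None if absent)
- tray: shallow wooden tray beyond the cradle, fixed, origin under its centre: floor of cork 130 x 460 mm, 3 mm thick, rim 8 mm wide, its top 12 mm above the bench; three felt rests 70 x 110 mm lie in it, 4 mm thick, each with two 8 mm high ridges 37 mm apart that keep its core from rolling (ridge tops 15 mm above the bench), so a core on its rest has its axis 29 mm above the bench
- cradle: V cradle, fixed, yaw within 0.12 rad: plywood plate 62 mm wide (its x), 8 mm thick, from y = -365 to +215 mm in its frame, with three pairs of wooden 90-degree V saddles in a row along y. Origin on the bench under the middle pair, z up. The saddles of a pair, 16 mm thick, stand 45 mm either side of the slot point: 74 mm free between them for fingers. V tops 54 mm up, about 60 mm apart.
- slot1 (a point): where a core's origin lies when it is down in the left (+y) saddle pair: 55 mm above the bench, cradle's axes. A core rests on its round ends with its axis along the cradle's y and stays by friction at any roll angle.
- slot2 (a point): the same for the middle saddle pair
- slot3 (a point): the same for the right (-y) pair, next to the knob; slots are 130 mm apart
- clamp_knob (a joint): angle of the clamp knob, rad, growing clockwise seen from above (tightening), range 0 to 6.2, starts at 0 to 0.5. It runs easily (0.04 N m) until it bites, 0.6 to 2.4 rad further on, different every time; from there it drags its washer along at about 0.46 N m. It stays where left; turning back does not turn the washer back, so too far cannot be undone.
- knob_grip (a point): grip point of the clamp knob, on its vertical axis 52 mm above the bench, 295 mm to the right (-y) of the middle slot in the cradle's frame. The black bar grip is 50 mm long, 14 mm thick, its flat sides from 28 to 62 mm above the bench; this point's x axis runs along the bar.
- clamp_mark (a point): orange mark on the rim of the aluminium washer (80 mm across, top 18 mm above the bench) under the knob, 34 mm from the knob's axis. The washer stands still until the knob bites, then turns with it: it shows the extra turn.
- jar: bystander: jar with yellow cap, 56 mm across, 75 mm tall, origin under its centre
- tub: bystander: white tub, 80 mm across, 45 mm tall, origin under its centre
- spindle: bystander: turned wooden spindle on a round foot 68 mm across, 64 mm tall, origin under its centre
- chip: bystander: plaster slab 75 x 50 x 22 mm, origin under its centre
- scraper: bystander: spatula 200 mm long lying to the right, wooden handle
- pot: bystander: black lidded pot 68 mm across, 38 mm tall, origin under its centre
Mind the look-alikes: they are no part of the job. What is shaped like the core3 but purple is not meant.

How it is judged:
By the outcome, as a careful person would: the job done as asked, in the order asked, and still so for the second after the job is handed in, with the robot touching nothing.
Of core1, core2, core3 only 2 to 3 are there at a start; the rules pass over those that are not, and their reading is None.
At some moment in a run one of core1, core2, core3 may be knocked a few centimetres aside while the robot is not near it.
It also fails if it takes over 210 s, if anything falls off the work surface, if the arm or the gripper's body presses on something with over 40 N, if the wrist force passes 120 N, or if a joint passes its speed limit or range.

ROBOT

A 6-joint arm with a two-finger parallel gripper is mounted at the origin on the work surface. World frame = base frame: x ahead of the robot, y to its left, z up, the work surface at z = 0. Lengths are in mm, angles in rad, forces in N, time in s.
With the tool pointing down it reaches from about 350 to 725 mm from the base axis. Payload 4.3 kg.
Tool frame: the origin (TCP) lies where the fingers leave the gripper's body, on its centre line; the fingertips stand 73 mm ahead of it and the grasp point (between the pads) lies 54 mm ahead of it; z points along the fingers, y is the direction in which the jaws open and shut (so a half turn about z gives the same grasp; the last joint's range is limited). The gripper opens to 85 mm and grips with 20 to 120 N. Pads are 22 mm wide; open, the fingers measure 114 mm over their backs; the gripper's body (76 mm by 85 mm) begins 54 mm behind the grasp point. The pads swing forward as they close: fully open they stand 13 mm farther back than shut.
Start: joints at [-1.223, 0.377, 0.081, 1.274, 0, 1.46], TCP at [254.15, -515.817, 303.929] pointing down, gripper open.
Joint ranges: [-2.72, 2.72], [-0.84, 1.66], [-1.02, 1.22], [-1.77, 2.12], [-1.37, 1.28], [-3.14, 3.14]. Speed limits (rad/s): [2.57, 2.57, 3.14, 3.14, 3.14, 3.14].

INTERFACE

Orientations are given as a unit quaternion [w, x, y, z].
In Python, from bench import bot gives the robot as it stands.
- The arm moves only by the shell command python3 -m crank 'ROWS' [FORCE]. ROWS is JSON, a list that holds one entry, the list of rows, each a list of 5 numbers: the opening, from 0 (shut) to 1 (fully open), then the shift along the world's x, y, z in m, then the turn about the world's z in rad. In form: [[[fingers, x, y, z, twist], ...]]. A call has 1 to 12 rows; each row shifts and turns the commanded pose from where the row before left it; what a row does not reach is not made up. A row lasts 1/10 s, in which the tool goes at most 50 mm and 8.59 degrees, less where a joint would pass 70% of its speed; a pose out of reach is approached as far as the arm can. A call is refused whole if a number of a shift passes 0.05 or a number of a turn 0.15, either way. A call with a gripper value outside its range is refused whole. The fingers move at their own pace and stop on an object; FORCE is the grip in N (left out, the last holds). Time passes only in rows, so rows that do not move let the fingers close. It gives the time, the measured TCP pose, the force and the opening at its end, in the units of the state.
- bot.sense(): the state, without advancing time (a new reading comes with each control period).
- bot.camera(name): name is "side" or "top" or "wrist"; returns the picture (480x640x3 uint8, red, green, blue); there is no depth.
- bot.get_calibration(name): a dict with "fx", "fy", "cx", "cy" (pixels), "position" and "rotation" of the camera in the world. Camera axes: x right, y down, z forward; pixel columns grow to the right and rows downward; lengths in mm; the calibration is good to about 2 mm. A picture is of the moment at which its call begins: read the wrist's pose just before it. get_calibration takes no time and is no camera call; for the wrist camera it gives the pose at the moment of the call.
- bot.close_job(): hands the job in, once; it reports no verdict.
The state is a dict: "time": time; "q": joint angles; "dq": joint speeds; "joint_torque": joint torques, N m; "tcp_pos": TCP position; "tcp_rot": TCP orientation; "wrist_force": force on the tool from outside, world axes, zero at the start; "wrist_torque": the same for the moment, N m; "finger_gap": finger opening in mm.
Only numpy, scipy, OpenCV 4.12 (cv2) and the standard library are available. Lean on these libraries where they do the work, as an engineer would, in place of code of your own. Each camera call takes 0.05 s, during which the arm holds its last target. There are 200 camera calls.

## Working session

There is one attempt and no reset: what is moved stays moved. The work goes in short steps, Python scripts to look and compute and a shell command to move; the robot and the scene stay as the last step left them, time stands still between calls to the robot, and variables do not carry over. Pictures are saved under pics/ and viewed, about 12 in all and at most 16, crops included, and the job is handed in when it is done.

```bash
ls; mkdir -p pics
python3 - <<'E'
from bench import bot
import cv2,numpy as np
s=bot.sense();print(s)
for n in("top","side","wrist"):
    c=bot.get_calibration(n);print(n,c)
    im=bot.camera(n);cv2.imwrite(f"pics/a_{n}.png",im[...,::-1])
E
```

```text
pics
{'time': 0.0, 'q': array([-1.22331053e+00,  3.78065885e-01,  7.96259949e-02,  1.27438607e+00,
        2.23259980e-05,  1.46050317e+00]), 'dq': array([-6.85200491e-05, -8.99129441e-06,  1.79181794e-04, -1.13815055e-03,
       -1.62911035e-03, -2.06150288e-04]), 'joint_torque': array([-1.95106128e-03, -4.63599050e+01,  2.69877183e+01,  2.06144981e-02,
       -4.29809288e-04, -6.77221692e-06]), 'tcp_pos': array([ 253.96646611, -515.31288496,  302.95914257]), 'tcp_rot': array([-1.00900863e-03,  9.73918471e-01,  2.26895972e-01, -1.08986956e-04]), 'wrist_force': array([-0.1707187 ,  0.33206722,  0.18989968]), 'wrist_torque': array([ 0.0332617 , -0.04301951,  0.00306077]), 'finger_gap': 85.22920192829307}
top {'fx': 439.70707321589197, 'fy': 439.70707321589197, 'cx': 316.4325182663379, 'cy': 237.80164192187286, 'position': array([ 446.58383494,  -39.81971022, 1177.43098407]), 'rotation': array([-0.0486818 ,  0.71019553, -0.70113285,  0.040806  ])}
side {'fx': 578.0819613616042, 'fy': 578.0819613616042, 'cx': 323.41241816612285, 'cy': 242.81390200631978, 'position': array([-166.99008472,  620.59989059, 1161.90600284]), 'rotation': array([ 0.14867058, -0.3943774 ,  0.84520644, -0.32861771])}
wrist {'fx': 401.2744414797283, 'fy': 401.2744414797283, 'cx': 320.8876213903126, 'cy': 226.81025595459164, 'position': array([ 327.96563298, -479.28755591,  373.30791478]), 'rotation': array([ 0.13756037,  0.83788489, -0.52112622, -0.08633374])}
```

View pics/a_top.png

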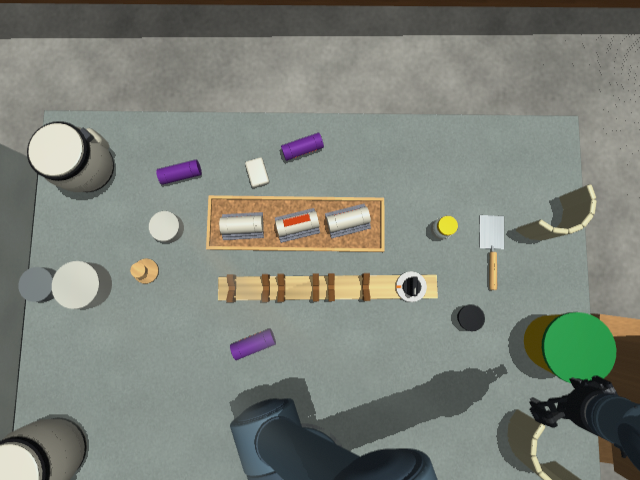

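View pics/a_side.png

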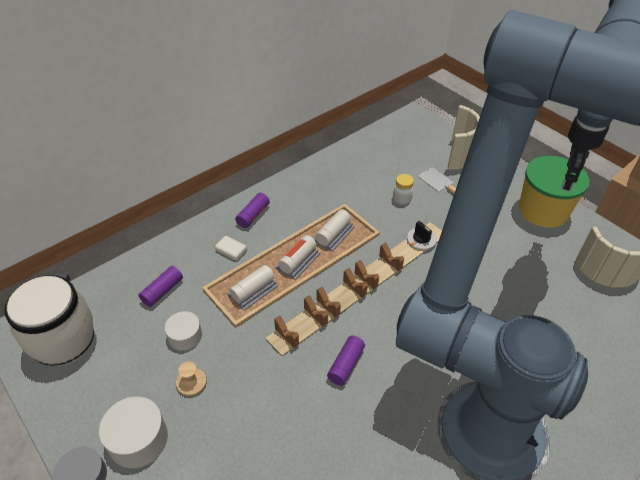

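View pics/a_wrist.png

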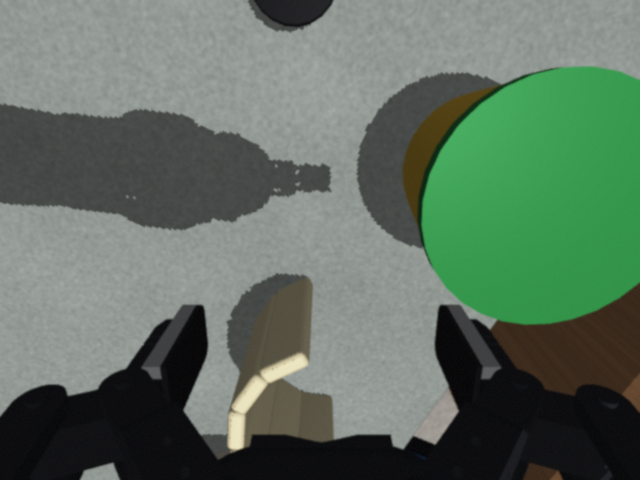

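The top view shows three white cores in the tray at (242,225), (298,222) and (348,219), and only the middle one shows its coral flat. The saddles are at u = 231, 266, 281, 315, 331 and 366 (v ≈ 288). The knob is at (411,287). Look-alikes are the purple bars at (179,173), (302,147) and (252,344), plus the white chip at (257,172). The targets are the off-white bars in the tray.

```bash
cat > h.py <<'E'
import numpy as np,cv2
from bench import bot
from scipy.spatial.transform import Rotation as R
def rot(q): return R.from_quat([q[1],q[2],q[3],q[0]])
def cast(c,uv,z):
    uv=np.atleast_2d(np.float64(uv))
    d=np.c_[(uv[:,0]-c['cx'])/c['fx'],(uv[:,1]-c['cy'])/c['fy'],np.ones(len(uv))]
    d=rot(c['rotation']).apply(d); p=np.array(c['position'])
    return (p+d*((z-p[2])/d[:,2])[:,None])[:,:2]
def proj(c,P):
    P=np.atleast_2d(np.float64(P)); d=rot(c['rotation']).inv().apply(P-np.array(c['position']))
    return np.c_[d[:,0]/d[:,2]*c['fx']+c['cx'],d[:,1]/d[:,2]*c['fy']+c['cy']]
def blobs(m,amin):
    n,l,s,ce=cv2.connectedComponentsWithStats(m.astype(np.uint8))
    return [(l==i,s[i,4],ce[i]) for i in range(1,n) if s[i,4]>=amin]
def grab(n):
    c=bot.get_calibration(n); return bot.camera(n),c
def yaw(): # direction of tool y in world
    v=rot(bot.sense()['tcp_rot']).as_matrix()[:,1]; return np.arctan2(v[1],v[0])
E
python3 - <<'E'
from h import *
im=cv2.imread('pics/a_top.png');c=bot.get_calibration('top')
print('down?',cast(c,[[320,240],[320,100],[100,240]],0))
hsv=cv2.cvtColor(im,cv2.COLOR_BGR2HSV)
# cores
roi=np.zeros(im.shape[:2],bool);roi[200:247,212:380]=1
w=roi&(hsv[...,2]>150)&(hsv[...,1]<40)|roi&(hsv[...,1]>150)&((hsv[...,0]<8)|(hsv[...,0]>172))
w=cv2.morphologyEx(w.astype(np.uint8),cv2.MORPH_OPEN,np.ones((3,3)))
for m,a,ce in blobs(w,150):
    r=cv2.minAreaRect(np.argwhere(m)[:,::-1].astype(np.float32)); b=cast(c,cv2.boxPoints(r),35)
    print('core',ce,r[1],cast(c,r[0],35),np.round(b).tolist())
roi[:]=0;roi[270:305,215:440]=1
hs=hsv[287];print('row',[ (u,*im[280,u][::-1]) for u in range(222,440,12)])
d=roi&(hsv[...,1]>110)&(hsv[...,2]<125)&(hsv[...,0]<20)
for m,a,ce in blobs(d,30): print('saddle',a,ce,cast(c,ce,45))
k=roi&(hsv[...,2]<45)
for m,a,ce in blobs(k,20): print('knob',a,ce,cast(c,ce,55))
cr=im[255:320,210:445];cv2.imwrite('pics/crop1.png',cv2.resize(cr,None,fx=3.4,fy=3.4,interpolation=cv2.INTER_CUBIC))
E
```

```text
down? [[590.55412941 -35.36715256]
 [987.07056763 -30.42192174]
 [583.25493847 561.14106427]]
core [348.65979381 218.61168385] (14.552136421203613, 41.71612548828125) [[ 644.59251618 -110.02386996]] [[649.0, -52.0], [678.0, -159.0], [640.0, -168.0], [612.0, -62.0]]
core [297.20375335 224.62198391] (14.794671058654785, 41.71612548828125) [[631.54130181  25.83780769]] [[637.0, 84.0], [665.0, -22.0], [627.0, -32.0], [598.0, 74.0]]
core [240.37110016 223.63054187] (15.0, 41.0) [[627.50816305 174.50294978]] [[647.0, 229.0], [648.0, 121.0], [608.0, 120.0], [607.0, 228.0]]
row [(222, np.uint8(213), np.uint8(186), np.uint8(132)), (234, np.uint8(134), np.uint8(115), np.uint8(89)), (246, np.uint8(217), np.uint8(190), np.uint8(135)), (258, np.uint8(224), np.uint8(197), np.uint8(137)), (270, np.uint8(226), np.uint8(201), np.uint8(138)), (282, np.uint8(120), np.uint8(81), np.uint8(46)), (294, np.uint8(229), np.uint8(205), np.uint8(143)), (306, np.uint8(230), np.uint8(206), np.uint8(144)), (318, np.uint8(123), np.uint8(88), np.uint8(52)), (330, np.uint8(122), np.uint8(82), np.uint8(46)), (342, np.
[... 438 characters left out ...]
np.uint8(142))]
saddle 106 [265.99056604 283.13207547] [[471.87615271 101.63163094]]
saddle 77 [280.68831169 279.87012987] [[480.70680115  64.08908792]]
saddle 71 [315.15492958 279.57746479] [[482.62019044 -24.38468149]]
saddle 65 [330.47692308 279.07692308] [[484.41623857 -63.66544062]]
saddle 148 [365.11486486 286.45945946] [[ 466.77426697 -152.39376949]]
saddle 66 [330.5        294.28787879] [[445.72258043 -64.09045063]]
saddle 31 [230.09677419 294.58064516] [[441.50935606 192.78976477]]
saddle 74 [280.52702703 295.75675676] [[440.2748964   63.54015285]]
saddle 44 [314.88636364 295.65909091] [[441.71124301 -24.26591217]]
knob 113 [409.84070796 286.14159292] [[ 468.90394109 -264.53103488]]
```

View pics/crop1.png

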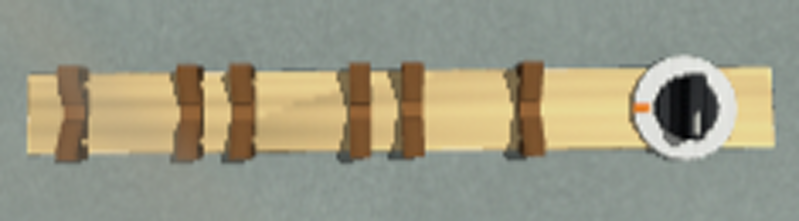

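The crop shows the plate corners, six saddles in three pairs, the knob washer (centre ~(684,107)) and the orange mark on its left side. I'll go above the knob for a closer look.

```bash
python3 -m crank '[[[1,0.026,0.030,0,0],[1,0.026,0.030,0,0],[1,0.026,0.030,0,0],[1,0.026,0.030,0,0],[1,0.026,0.030,0,0],[1,0.026,0.030,0,0],[1,0.025,0.030,0,0],[1,0.025,0.030,0,0],[1,0,0,0,0],[1,0,0,0,0]]]' 40
python3 - <<'E'
from h import *
c=bot.get_calibration('top');px=np.array([[27,72],[27,153],[773,67],[773,147]])/3.4+[210,255]-0.35
P=cast(c,px,8);print('plate',P.round(1)); l=P[:2].mean(0);r=P[2:].mean(0);v=l-r;print(np.hypot(*v),'yaw',np.arctan2(-v[0],v[1]),'origin',r+v*365/580,'knob',r+v*70/580)
print('washer',cast(c,np.array([684,107])/3.4+[210,255],18))
print(bot.sense()['q'][5],yaw(),bot.sense()['tcp_pos'])
im,c=grab('wrist');cv2.imwrite('pics/w1.png',im[...,::-1]);print(c)
E
```

```text
time: 1.15
tcp_pos: [460.3, -275.2, 303.6]
tcp_rot: [-0.0, 0.974, 0.228, -0.0]
wrist_force: [-0.1, -0.8, -0.1]
finger_gap: 85.6
plate [[ 490.3  235.6]
 [ 427.6  233. ]
 [ 501.8 -346.1]
 [ 440.1 -344.8]]
579.8072687765778 yaw 0.020660073942690923 origin [463.41103171  19.39467101] knob [ 469.50329485 -275.44436636]
washer [[ 468.83043566 -275.41311896]]
2.02497590375925 -1.1110072801781998 [ 460.32043651 -275.18833776  303.61073431]
{'fx': 401.2744414797283, 'fy': 401.2744414797283, 'cx': 320.8876213903126, 'cy': 226.81025595459164, 'position': array([ 534.25145761, -238.83512251,  373.78786149]), 'rotation': array([ 0.13849311,  0.83826097, -0.52036011, -0.08581114])}
```

View pics/w1.png

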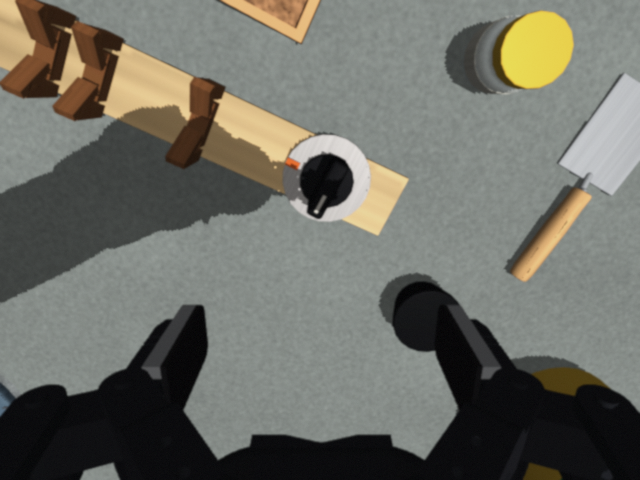

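The wrist view shows the knob at about (326,181), with a light tip at (318,206) that hints the bar runs roughly up and down in the image. An enlarged, brightened crop will give the bar direction.

Run:
```python
from h import *
im=cv2.imread('pics/w1.png')[125:235,270:385]
g=(255*(im/255.)**0.45).astype(np.uint8)
cv2.imwrite('pics/w1c.png',cv2.resize(g,None,fx=5,fy=5,interpolation=cv2.INTER_CUBIC))
```

```text
(no output)
```

View pics/w1c.png

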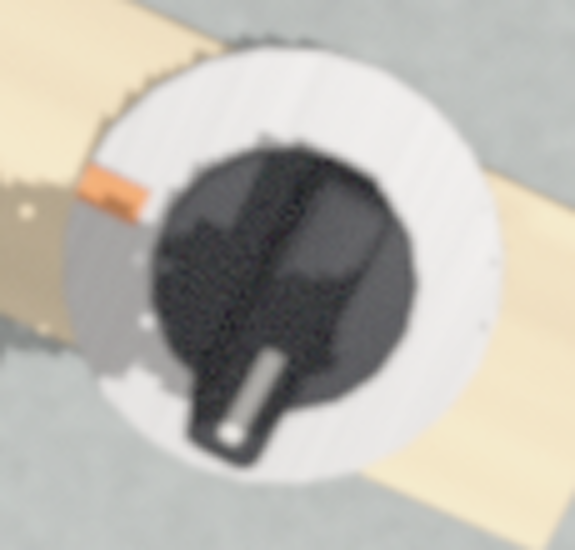

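Run:
```python
from h import *
c={'fx':401.274,'fy':401.274,'cx':320.888,'cy':226.81,'position':np.array([534.2515,-238.835,373.788]),'rotation':[0.13849311,0.83826097,-0.52036011,-0.08581114]}
f=lambda p:np.array(p)/5+[270,125]
P=cast(c,[f([231,432]),f([275,355])],62);v=P[1]-P[0];print('bar pts',P,'dir',np.arctan2(v[1],v[0]))
Q=cast(c,[f([262,458]),f([352,275])],62);v=Q[1]-Q[0];print('edge dir',np.arctan2(v[1],v[0]),Q)
print('washer',cast(c,f([285,265]),18),'mark',cast(c,f([112,195]),18),'disc',cast(c,f([285,278]),28))
```

```text
bar pts [[ 449.55174212 -276.62909372]
 [ 464.20082821 -277.28245513]] dir -0.044571292238102814
edge dir 0.021597421449432545 [[ 447.83001092 -283.09139325]
 [ 481.22312226 -282.370076  ]]
washer [[ 470.01808623 -276.87871818]] mark [[ 467.65506443 -243.6527963 ]] disc [[ 469.75891679 -276.84429314]]
```

The bar runs along world x (±0.03), and the knob axis is at (470,-276.5). I'll turn the tool so that there's clockwise room in joint 6.

```bash
python3 -m crank '[[[1,0.005,-0.0013,0,0.1478],[1,0.0047,0,0,0.1478],[1,0,0,0,0.1478],[1,0,0,0,0.1478],[1,0,0,0,0.1478],[1,0,0,0,0.1478],[1,0,0,0,0.1478],[1,0,0,0,0.1478],[1,0,0,0,0.1478],[1,0,0,-0.01,0.1478],[1,0,0,-0.01,0.1478],[1,0,0,-0.01,0.1478]]]' 60
python3 -m crank '[[[1,0,0,-0.01,0.1478],[1,0,0,-0.01,0.1478],[1,0,0,-0.01,0.1478],[1,0,0,-0.01,0.1478],[1,0,0,-0.01,0.1478],[1,0,0,-0.01,0.1478],[1,0,0,0,0],[1,0,0,0,0],[1,0,0,0,0]]]'
python3 - <<'E'
from h import *
s=bot.sense();print(yaw(),s['tcp_pos'],s['q'])
im,c=grab('wrist');cv2.imwrite('pics/w2.png',im[...,::-1]);print(proj(c,[470,-276.5,62]))
E
```

```text
time: 2.4
tcp_pos: [468.8, -278.7, 273.6]
tcp_rot: [0.0, 0.438, 0.899, -0.0]
wrist_force: [-0.6, 0.3, -1.1]
finger_gap: 85.5
time: 3.3
tcp_pos: [469.7, -277.9, 214.6]
tcp_rot: [0.0, 0.013, 1.0, -0.0]
wrist_force: [0.3, 0.4, -0.0]
finger_gap: 85.8
1.5442322900913648 [ 469.744418   -277.90208543  214.55196373] [-6.50461841e-01  3.59964980e-01 -1.80267914e-01  1.02968208e+00
 -1.54688053e-07 -6.23897988e-01]
[[324.10025973 238.52858248]]
```

View pics/w2.png

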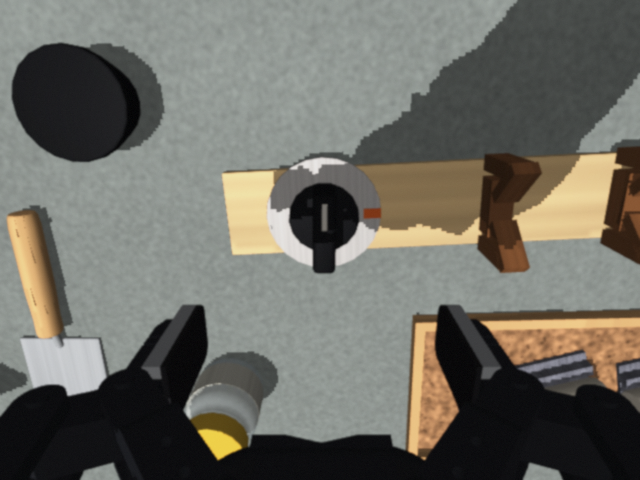

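The bar is between the fingers and lined up with the image columns. Now I'll descend, grip and make the first 0.5 rad.

```bash
cat > chk.py <<'E'
from h import *
import sys
s=bot.sense();print('yaw %.3f'%yaw(),'tz %.3f'%s['wrist_torque'][2],'F',s['wrist_force'].round(1),s['tcp_pos'].round(1),'gap %.1f'%s['finger_gap'],'t %.1f'%s['time'])
if len(sys.argv)>1 and abs(s['wrist_torque'][2])>float(sys.argv[1]): print('BITE');sys.exit(1)
E
python3 -m crank '[[[1,0,0.0014,-0.018,0],[1,0,0,-0.018,0],[1,0,0,-0.018,0],[1,0,0,-0.018,0],[1,0,0,-0.018,0],[1,0,0,-0.0185,0],[1,0,0,0,0],[1,0,0,0,0]]]' 60 && python3 chk.py
python3 -m crank '[[[0,0,0,0,0],[0,0,0,0,0],[0,0,0,0,0],[0,0,0,0,0],[0,0,0,0,0],[0,0,0,0,0],[0,0,0,0,0],[0,0,0,0,0]]]' 60 && python3 chk.py
python3 -m crank '[[[0,0,0,0,-0.06],[0,0,0,0,-0.06],[0,0,0,0,-0.06],[0,0,0,0,-0.06],[0,0,0,0,-0.06]]]' && python3 chk.py 0.25 && python3 -m crank '[[[0,0,0,0,-0.05],[0,0,0,0,-0.05],[0,0,0,0,-0.05],[0,0,0,0,-0.05]]]' && python3 chk.py 0.25
```

```text
time: 4.15
tcp_pos: [469.9, -275.8, 105.9]
tcp_rot: [-0.0, 0.012, 1.0, 0.0]
wrist_force: [-0.7, 0.6, -0.1]
finger_gap: 85.3
yaw 1.547 tz -0.010 F [-0.7  0.6 -0.1] [ 469.9 -275.8  105.9] gap 85.3 t 4.2
time: 4.95
tcp_pos: [470.0, -276.1, 105.9]
tcp_rot: [0.0, 0.012, 1.0, -0.0]
wrist_force: [-1.1, 0.1, 5.1]
finger_gap: 13.3
yaw 1.547 tz 0.072 F [-1.1  0.1  5.1] [ 470.  -276.1  105.9] gap 13.3 t 5.0
time: 5.45
tcp_pos: [470.0, -276.4, 105.9]
tcp_rot: [0.0, 0.162, 0.987, -0.001]
wrist_force: [-2.5, -1.8, 4.9]
finger_gap: 13.1
yaw 1.245 tz 0.019 F [-2.5 -1.8  4.9] [ 470.  -276.4  105.9] gap 13.1 t 5.5
time: 5.85
tcp_pos: [469.9, -276.6, 105.9]
tcp_rot: [0.0, 0.26, 0.966, -0.001]
wrist_force: [-2.2, -3.0, 4.4]
finger_gap: 13.2
yaw 1.045 tz 0.052 F [-2.2 -3.   4.4] [ 469.9 -276.6  105.9] gap 13.2 t 5.8
```

```bash
python3 -m crank '[[[0,0,0,0,-0.05],[0,0,0,0,-0.05]]]' >/dev/null && python3 chk.py 0.22 && python3 -m crank '[[[0,0,0,0,-0.05],[0,0,0,0,-0.05]]]' >/dev/null && python3 chk.py 0.22 && python3 -m crank '[[[0,0,0,0,-0.05],[0,0,0,0,-0.05]]]' >/dev/null && python3 chk.py 0.22 && python3 -m crank '[[[0,0,0,0,-0.05],[0,0,0,0,-0.05]]]' >/dev/null && python3 chk.py 0.22 && python3 -m crank '[[[0,0,0,0,-0.05],[0,0,0,0,-0.05]]]' >/dev/null && python3 chk.py 0.22 && python3 -m crank '[[[0,0,0,0,-0.05],[0,0,0,0,-0.05]]]' >/dev/null && python3 chk.py 0.22 && python3 -m crank '[[[0,0,0,0,-0.05],[0,0,0,0,-0.05]]]' >/dev/null && python3 chk.py 0.22 && python3 -m crank '[[[0,0,0,0,-0.05],[0,0,0,0,-0.05]]]' >/dev/null && python3 chk.py 0.22 && python3 -m crank '[[[0,0,0,0,-0.05],[0,0,0,0,-0.05]]]' >/dev/null && python3 chk.py 0.22 && python3 -m crank '[[[0,0,0,0,-0.05],[0,0,0,0,-0.05]]]' >/dev/null && python3 chk.py 0.22
```

```text
yaw 0.945 tz 0.061 F [-2.7 -2.9  4.1] [ 469.8 -276.7  105.9] gap 12.9 t 6.0
yaw 0.845 tz -0.024 F [-2.2 -2.8  5.2] [ 469.8 -276.8  105.9] gap 13.7 t 6.2
yaw 0.745 tz 0.082 F [-2.2 -2.9  3.9] [ 469.7 -276.8  105.9] gap 12.6 t 6.5
yaw 0.645 tz 0.063 F [-2.3 -4.4  3.8] [ 469.7 -276.9  105.9] gap 13.0 t 6.7
yaw 0.545 tz 0.038 F [-3.1 -4.8  4.4] [ 469.6 -276.9  105.9] gap 13.2 t 6.8
yaw 0.444 tz 0.031 F [-3.6 -4.2  5.4] [ 469.5 -277.   105.9] gap 13.1 t 7.0
yaw 0.344 tz 0.059 F [-3.7 -3.9  5.5] [ 469.4 -277.   105.9] gap 13.5 t 7.2
yaw 0.244 tz 0.098 F [-4.5 -3.5  5.3] [ 469.3 -277.   105.9] gap 13.2 t 7.5
yaw 0.144 tz 0.046 F [-4.2 -4.   5.8] [ 469.2 -277.1  105.9] gap 13.1 t 7.7
yaw 0.044 tz 0.040 F [-5.7 -4.1  6.5] [ 469.1 -277.1  105.9] gap 13.4 t 7.8
```

```bash
python3 -m crank '[[[0,0.0003,0.0003,0,-0.05],[0,0,0,0,-0.05]]]' >/dev/null && python3 chk.py 0.22 && python3 -m crank '[[[0,0,0,0,-0.05],[0,0,0,0,-0.05]]]' >/dev/null && python3 chk.py 0.22 && python3 -m crank '[[[0,0,0,0,-0.05],[0,0,0,0,-0.05]]]' >/dev/null && python3 chk.py 0.22 && python3 -m crank '[[[0,0,0,0,-0.05],[0,0,0,0,-0.05]]]' >/dev/null && python3 chk.py 0.22 && python3 -m crank '[[[0,0,0,0,-0.05],[0,0,0,0,-0.05]]]' >/dev/null && python3 chk.py 0.22 && python3 -m crank '[[[0,0,0,0,-0.05],[0,0,0,0,-0.05]]]' >/dev/null && python3 chk.py 0.22 && python3 -m crank '[[[0,0,0,0,-0.05],[0,0,0,0,-0.05]]]' >/dev/null && python3 chk.py 0.22 && python3 -m crank '[[[0,0,0,0,-0.05],[0,0,0,0,-0.05]]]' >/dev/null && python3 chk.py 0.22 && python3 -m crank '[[[0,0,0,0,-0.05],[0,0,0,0,-0.05]]]' >/dev/null && python3 chk.py 0.22
```

```text
yaw -0.056 tz 0.191 F [-5.5 -5.4  5.6] [ 469.1 -277.   105.9] gap 13.3 t 8.1
yaw -0.155 tz 0.354 F [-5.3 -4.9  6.6] [ 469.  -277.1  105.9] gap 13.1 t 8.2
BITE
```

```bash
python3 -m crank '[[[0,0,0,0,-0.05],[0,0,0,0,-0.05]]]' >/dev/null && python3 chk.py; python3 -m crank '[[[0,0,0,0,-0.05],[0,0,0,0,-0.05],[0,0,0,0,-0.05],[0,0,0,0,-0.05]]]' >/dev/null && python3 chk.py ; python3 -m crank '[[[0,0,0,0,-0.05],[0,0,0,0,-0.05],[0,0,0,0,-0.05],[0,0,0,0,0],[0,0,0,0,0]]]' >/dev/null && python3 chk.py
python3 - <<'E'
from h import *
for n in('top','wrist'):
    im,c=grab(n);cv2.imwrite(f'pics/k_{n}.png',im[...,::-1]);hsv=cv2.cvtColor(im,cv2.COLOR_RGB2HSV)
    m=(hsv[...,0]>4)&(hsv[...,0]<15)&(hsv[...,1]>170)&(hsv[...,2]>110)
    for b,a,ce in blobs(m,3):
        p=cast(c,ce,18)[0];d=p-[469.8,-276.8]
        if np.hypot(*d)<60: print(n,a,ce,p,np.hypot(*d),'ang',np.arctan2(d[1],d[0]))
E
```

```text
yaw -0.255 tz 0.464 F [-7.1 -5.5  7. ] [ 469.  -277.   105.9] gap 13.2 t 8.4
yaw -0.455 tz 0.470 F [-7.2 -5.3  7.8] [ 468.8 -277.   105.9] gap 13.1 t 8.8
yaw -0.603 tz 0.341 F [-7.5 -4.2  8.1] [ 468.6 -276.9  105.9] gap 13.4 t 9.3
top 7 [398.71428571 282.14285714] [ 479.66874512 -242.9951588 ] 35.21589724464032 ang 1.2867568801797262
wrist 412 [296.95631068 217.37621359] [ 478.88328065 -244.7229629 ] 33.338300744539666 ang 1.2948497575163747
```

Run:
```python
from h import *
c={'fx':401.274,'fy':401.274,'cx':320.888,'cy':226.81,'position':np.array([534.2515,-238.835,373.788]),'rotation':[0.13849311,0.83826097,-0.52036011,-0.08581114]}
for f,c in(('w1',c),('a_top',bot.get_calibration('top'))):
    hsv=cv2.cvtColor(cv2.imread(f'pics/{f}.png'),cv2.COLOR_BGR2HSV)
    m=(hsv[...,0]>4)&(hsv[...,0]<15)&(hsv[...,1]>150)&(hsv[...,2]>110)
    for b,a,ce in blobs(m,3):
        p=cast(c,ce,18)[0];d=p-[469.8,-276.8]
        if np.hypot(*d)<60: print(f,a,ce,p,np.hypot(*d),'ang',np.arctan2(d[1],d[0]))
```

```text
w1 90 [291.8        163.21111111] [ 468.05555891 -242.87752387] 33.96729988575303 ang 1.6221754128297479
a_top 9 [398.22222222 286.44444444] [ 468.4477596  -241.59705296] 35.228909072656776 ang 1.609190154869377
```

```bash
python3 -m crank '[[[0,0,0,0,-0.06],[0,0,0,0,-0.06],[0,0,0,0,-0.06],[0,0,0,0,-0.06],[0,0,0,0,-0.06],[0,0,0,0,-0.06],[0,0,0,0,-0.06],[0,0,0,0,-0.04],[0,0,0,0,0],[0,0,0,0,0]]]' >/dev/null && python3 chk.py
cat > mark.py <<'E'
from h import *
for n in('top','wrist'):
    im,c=grab(n);hsv=cv2.cvtColor(im,cv2.COLOR_RGB2HSV)
    m=(hsv[...,0]>4)&(hsv[...,0]<15)&(hsv[...,1]>150)&(hsv[...,2]>90)
    for b,a,ce in blobs(m,3):
        p=cast(c,ce,18)[0];d=p-[469.8,-276.8]
        if np.hypot(*d)<45: print(n,a,np.hypot(*d),'extra',1.615-np.arctan2(d[1],d[0]))
E
python3 mark.py
```

```text
yaw -1.063 tz 0.361 F [-8.  -4.7  9. ] [ 468.2 -276.6  105.8] gap 13.2 t 10.4
top 9 35.76990835112943 extra 0.7677152930041375
wrist 435 32.87617641174914 extra 0.7784898208501374
```

The extra turn is 0.775 rad and both cameras agree. I'll release and move above the right-hand core.

```bash
python3 -m crank '[[[1,0,0,0,0],[1,0,0,0,0],[1,0,0,0,0],[1,0,0,0,0],[1,0,0,0,0],[1,0,0,0.03,0],[1,0,0,0.04,0],[1,0,0,0.04,0]]]' >/dev/null && python3 chk.py; python3 mark.py
python3 -m crank '[[[1,0.018,0.017,0.01,0.133],[1,0.018,0.017,0,0.133],[1,0.018,0.017,0,0.133],[1,0.018,0.017,0,0.133],[1,0.018,0.017,0,0.133],[1,0.018,0.017,0,0.133],[1,0.018,0.017,0,0.133],[1,0.018,0.016,0,0.133],[1,0.016,0.016,0,0.133],[1,0.016,0.016,0,0.133],[1,0,0,0,0],[1,0,0,0,0]]]' >/dev/null && python3 chk.py
python3 - <<'E'
from h import *
im,c=grab('wrist');cv2.imwrite('pics/A1.png',im[...,::-1]);print(c['position'],c['rotation'])
E
```

```text
yaw -1.063 tz -0.012 F [ 1.5 -0.9 -0.2] [ 469.7 -274.9  216.1] gap 85.5 t 11.3
top 8 35.043343544100885 extra 0.7627466581244967
wrist 149 32.95667746406274 extra 0.791548554308026
yaw 0.267 tz -0.027 F [-0.5  0.1 -0.7] [ 645.9 -108.1  224.6] gap 85.4 t 12.7
[624.13892761 -28.79864564 294.83007455] [0.16127084 0.97792842 0.13116667 0.021048  ]
```

View pics/A1.png

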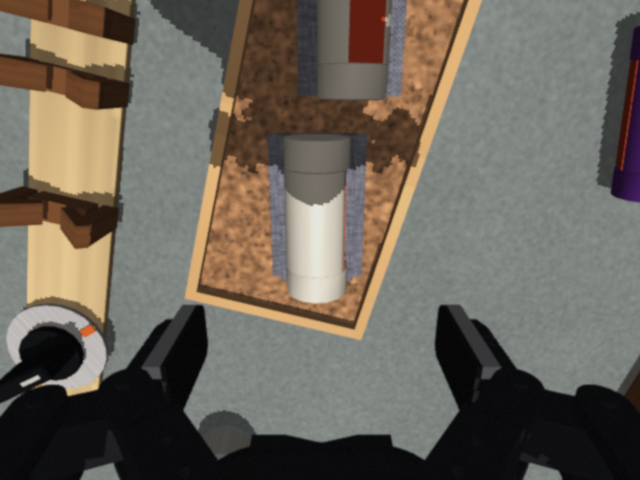

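The close crop confirms the right-hand core is the white bar with its middle at about (317,225), aligned with the image. Its flat is just visible as a sliver on the right edge (u≈347), facing +x. The band lines are at v≈172 and v≈277.

Run:
```python
from h import *
c=dict(bot.get_calibration('wrist'))
P=cast(c,[[317.5,173],[317,278]],51);print(P,P.mean(0),np.hypot(*(P[0]-P[1])),np.arctan2(*(P[0]-P[1])[::-1]))
Q=cast(c,[[350,160],[347.5,270]],29);print('flat edge?',Q)
print('core silhouettes at 29',cast(c,[[286,225],[348.5,225]],29))
# saddles: slot3 lower saddle V line etc
im=cv2.imread('pics/A1.png');g=cv2.cvtColor(im,cv2.COLOR_BGR2GRAY).astype(float)
print([int(x) for x in g[172-8:172+10,317]],[int(x) for x in g[266:290,317]],[int(x) for x in g[225,276:296]],[int(x) for x in g[225,338:358]])
```

```text
[[ 634.15103765  -76.01860254]
 [ 652.33682275 -144.8320755 ]] [ 643.2439302  -110.42533902] 71.17595689087065 1.8291659279204884
flat edge? [[ 653.59248034  -66.17127482]
 [ 674.61405083 -143.22379081]]
core silhouettes at 29 [[ 623.38027954 -121.46983757]
 [ 665.52764837 -109.97881343]]
[111, 112, 113, 112, 111, 109, 111, 109, 103, 93, 100, 108, 111, 112, 112, 113, 112, 111] [229, 228, 228, 228, 228, 228, 228, 228, 228, 228, 228, 225, 222, 223, 224, 225, 225, 225, 225, 225, 225, 225, 225, 224] [114, 118, 121, 116, 113, 111, 111, 111, 110, 110, 117, 129, 140, 148, 157, 164, 171, 174, 180, 184] [186, 182, 177, 168, 149, 129, 121, 119, 113, 110, 107, 107, 113, 115, 114, 109, 108, 107, 107, 110]
```

```bash
python3 -m crank '[[[1,-0.0024,-0.0023,-0.02,-0.009],[1,0,0,-0.02,0],[1,0,0,-0.02,0],[1,0,0,-0.02,0],[1,0,0,-0.02,0],[1,0,0,-0.02,0],[1,0,0,-0.0196,0],[1,0,0,0,0],[0,0,0,0,0],[0,0,0,0,0],[0,0,0,0,0],[0,0,0,0,0]]]' 50 && python3 chk.py
python3 -m crank '[[[0,0,0,0,0],[0,0,0,0,0],[0,0,0,0.005,0],[0,0,0,0.01,0],[0,0,0,0.02,0],[0,0,0,0.03,0],[0,0,0,0.03,0],[0,0,0,0.02,0],[0,0,0,0,0]]]' >/dev/null&& python3 chk.py
```

```text
time: 13.9
tcp_pos: [643.8, -111.4, 87.6]
tcp_rot: [0.001, 0.61, 0.792, -0.0]
wrist_force: [-3.4, -1.0, 6.4]
finger_gap: 39.7
yaw 0.258 tz 0.001 F [-3.4 -1.   6.4] [ 643.8 -111.4   87.6] gap 39.7 t 13.9
yaw 0.259 tz -0.040 F [-0.5 -0.4 -2.3] [ 646.1 -111.1  205.4] gap 39.8 t 14.8
```

Gap reads 39.8 (bias about −1), so the pads squared up on the flat. It now points exactly along the jaw at +x. I'll carry it above slot 3 and look.

```bash
python3 -m crank '[[[0,-0.01,0,0,0],[0,-0.025,0,0,-0.04],[0,-0.03,0,0,-0.04],[0,-0.03,0,0,-0.04],[0,-0.03,0,0,-0.04],[0,-0.03,0,0,-0.04],[0,-0.02,0,-0.01,-0.038],[0,-0.004,0,-0.01,0],[0,0,0,0,0],[0,0,0,0,0],[0,0,0,0,0]]]' >/dev/null&& python3 chk.py
python3 - <<'E'
from h import *
im,c=grab('wrist');cv2.imwrite('pics/A2.png',im[...,::-1]);print(c['position'],c['rotation'],proj(c,[[466.3,-111,55],[466.3+.93,-156,55],[466.3-.93,-66,55]]))
E
```

```text
yaw 0.021 tz 0.020 F [ 0.6 -0.2 -2.3] [ 466.1 -111.   181.1] gap 40.0 t 15.9
[464.16917457 -28.69556614 251.29347765] [0.16291393 0.9865842  0.01021475 0.00251676] [[321.04352901 254.87245706]
 [321.00863356 328.48458814]
 [321.0835285  170.49334735]]
```

View pics/A2.png

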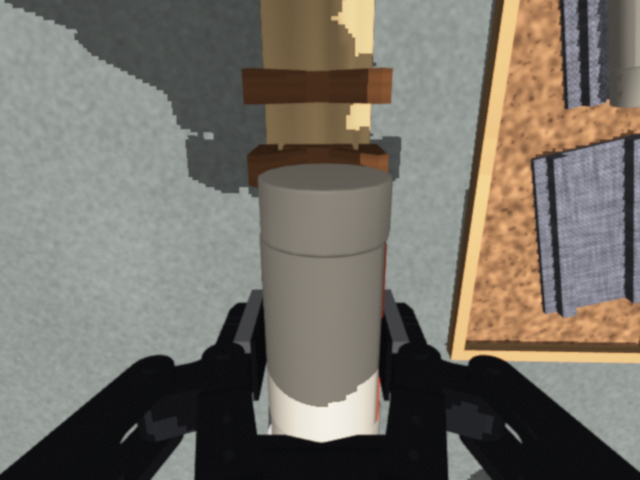

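The core is squarely held, with the V saddles ahead at (318,85) and (318,165). I'll refine the slot position from the saddle at v = 68–103.

Run:
```python
from h import *
c=bot.get_calibration('wrist')
for z in(45,54):
  P=cast(c,[[317.5,68.5],[317.5,103.5],[243,85],[392,85]],z);print(z,P.round(1), P[:2].mean(0),P[2:].mean(0))
print('plate',cast(c,[[261,20],[375,20]],8).round(1),cast(c,[[266,125],[371,125]],8).round(1))
print('core end ring',cast(c,[[325,184]],181.1-58+22))
```

```text
45 [[462.7 -18.7]
 [463.  -34.8]
 [426.7 -26.9]
 [498.9 -25.4]] [462.8128201  -26.74303387] [462.81326029 -26.17921498]
54 [[462.7 -19.2]
 [463.  -34.5]
 [428.3 -27. ]
 [497.4 -25.6]] [462.87107013 -26.82808596] [462.87149112 -26.28885502]
plate [[431.2   7. ]
 [493.3   8.3]] [[432.6 -48.6]
 [494.5 -47.3]]
core end ring [[465.93875867 -52.55001086]]
```

```bash
python3 -m crank '[[[0,-0.0021,-0.0012,-0.015,0],[0,0,0,-0.015,0],[0,0,0,-0.015,0],[0,0,0,-0.013,0],[0,0,0,-0.004,0],[0,0,0,0,0],[0,0,0,0,0]]]' >/dev/null&& python3 chk.py
python3 -m crank '[[[0,0,0,-0.002,0],[0,0,0,-0.002,0],[0,0,0,0,0]]]' >/dev/null&& python3 chk.py
```

```text
yaw 0.021 tz 0.001 F [ 0.9  0.3 -1.9] [ 463.4 -112.1  119.5] gap 39.8 t 16.6
yaw 0.020 tz -0.021 F [-0.3  0.2 -2.2] [ 462.7 -112.   114.9] gap 39.7 t 16.9
```

```bash
python3 -m crank '[[[0,0.001,0,-0.001,0],[0,0,0,-0.001,0],[0,0,0,0,0]]]' >/dev/null&& python3 chk.py
python3 -m crank '[[[0,0,0,-0.001,0],[0,0,0,-0.0005,0],[0,0,0,0,0]]]' >/dev/null&& python3 chk.py
python3 -m crank '[[[0,0,0,-0.001,0],[0,0,0,0,0]]]' >/dev/null&& python3 chk.py
```

```text
yaw 0.020 tz -0.088 F [-4.1  1.5  8.1] [ 463.6 -111.9  113.9] gap 39.9 t 17.2
yaw 0.020 tz -0.018 F [-9.3  2.  22.5] [ 463.6 -111.9  113.7] gap 39.7 t 17.6
yaw 0.020 tz 0.020 F [-11.7   3.8  31. ] [ 463.6 -111.9  113.6] gap 39.7 t 17.8
```

Contact at TCP z≈114. I'll release, rise, turn 90° and check the flat before rolling with both open fingertips on the round ends.

```bash
python3 -m crank '[[[0.5,0,0,0.001,0],[1,0,0,0.001,0],[1,0,0,0.0,0],[1,0,0,0.0,0],[1,0,0,0,0],[1,0,0,0.02,0],[1,0,0,0.03,0],[1,0,0,0.02,0]]]' >/dev/null&& python3 chk.py
python3 -m crank '[[[1,0,0,0,0.1428],[1,0,0,0,0.1428],[1,0,0,0,0.1428],[1,0,0,0,0.1428],[1,0,0,0,0.1428],[1,0,0,0,0.1428],[1,0,0,0,0.1428],[1,0,0,0,0.1428],[1,0,0,0,0.1428],[1,0,0,0,0.1428],[1,0,0,0,0.1428],[1,0,0,0,0]]]' >/dev/null
python3 -m crank '[[[1,0,0,0,0],[1,0,0,0,0]]]'>/dev/null; python3 chk.py
python3 - <<'E'
from h import *
im,c=grab('wrist');cv2.imwrite('pics/A3.png',im[...,::-1]);print(proj(c,[[465.5,-111.3,77]]))
im,c=grab('top');cv2.imwrite('pics/T3.png',im[...,::-1])
E
```

```text
yaw 0.020 tz -0.012 F [1.1 0.1 0.7] [ 463.9 -112.   183.5] gap 85.2 t 18.6
yaw 1.589 tz -0.012 F [ 0.5 -0.2  1. ] [ 463.6 -111.9  182.2] gap 85.7 t 19.9
[[322.82909086 276.31062911]]
```

View pics/A3.png

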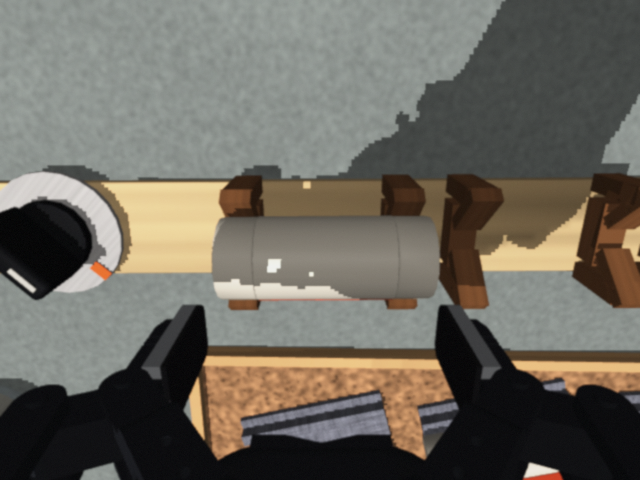

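The core sits in slot 3 with its flat facing +x (thin coral line at v≈299), about 1 mm too far toward +y. I'll press on both ends and drag toward −x.

```bash
python3 -m crank '[[[0.95,0.0095,0,-0.012,0],[0.95,0,0.001,-0.012,0],[0.95,0,0,-0.012,0],[0.95,0,0,-0.007,0],[0.95,0,0,0,0],[0.95,0,0,0,0]]]' >/dev/null&& python3 chk.py
python3 -m crank '[[[0.95,0,0,-0.0015,0],[0.95,0,0,0,0]]]' >/dev/null&& python3 chk.py
python3 -m crank '[[[0.95,0,0,-0.0015,0],[0.95,0,0,0,0]]]' >/dev/null&& python3 chk.py
python3 -m crank '[[[0.95,0,0,-0.001,0],[0.95,0,0,0,0]]]' >/dev/null&& python3 chk.py
```

```text
yaw 1.591 tz -0.006 F [ 0.7 -0.6  0.7] [ 473.3 -110.9  138.9] gap 81.3 t 20.6
yaw 1.591 tz 0.021 F [-0.3  0.2  1.8] [ 473.5 -111.   138.1] gap 81.2 t 20.9
yaw 1.591 tz -0.063 F [-2.9  0.8 12.5] [ 473.7 -111.1  137.7] gap 81.0 t 21.1
yaw 1.591 tz -0.057 F [-5.5  1.2 20. ] [ 473.7 -111.   137.6] gap 80.6 t 21.2
```

Contact with 20 N. Drag −x by 18 mm.

```bash
python3 -m crank '[[[0.95,-0.003,0,0,0],[0.95,-0.003,0,0,0]]]' >/dev/null&& python3 chk.py
python3 -m crank '[[[0.95,-0.003,0,0,0],[0.95,-0.003,0,0,0],[0.95,-0.003,0,0,0],[0.95,-0.003,0,0,0],[0.95,0,0,0,0]]]' >/dev/null&& python3 chk.py
python3 -m crank '[[[0.95,0,0,0.01,0],[0.95,0,0,0.02,0],[0.95,0,0,0.015,0],[0.95,0,0,0,0]]]' >/dev/null&& python3 chk.py
cat > flat.py <<'E'
from h import *
import sys
# angle of coral flat about core axis from top/wrist view: sys.argv: slot xyz
S=np.array(eval(sys.argv[1]));y=0.0207
ax=np.array([-np.sin(y),np.cos(y),0]);ex=np.array([np.cos(y),np.sin(y),0]);ez=np.array([0,0,1.])
for n in sys.argv[2:]:
    im,c=grab(n);cv2.imwrite('pics/f_%s_%d.png'%(n,bot.sense()['time']*10),im[...,::-1]);hsv=cv2.cvtColor(im,cv2.COLOR_RGB2HSV)
    m=((hsv[...,0]<7)|(hsv[...,0]>174))&(hsv[...,1]>120)&(hsv[...,2]>60)
    for b,a,ce in blobs(m,15):
        # intersect centroid ray with circle radius 19.. sweep th: point at 19 from axis on flat centre
        th=np.linspace(-1.6,1.6,641);P=S+19*(np.sin(th)[:,None]*ex+np.cos(th)[:,None]*ez)
        uv=proj(c,P);d=np.hypot(*(uv-ce).T);mid=proj(c,S+19*ez)[0]
        v=rot(c['rotation']).as_matrix()
        if np.hypot(*(ce-mid))<70: 
            i=d.argmin();bx=np.argwhere(b);print(n,a,ce.round(1),'box',bx.min(0)[::-1],bx.max(0)[::-1],'theta(+ = toward +x) %.3f'%th[i],'miss px %.1f'%d[i])
E
python3 flat.py '[465.5,-111,55]' wrist top side
```

```text
yaw 1.592 tz -0.095 F [ 7.5  3.4 12.2] [ 471.7 -111.2  138.2] gap 81.0 t 21.4
yaw 1.592 tz -0.163 F [ 9.6  7.4 21.7] [ 464.1 -111.5  141.1] gap 81.1 t 21.9
yaw 1.591 tz 0.000 F [ 1.5  0.  -0.2] [ 456.1 -111.4  181.9] gap 81.2 t 22.4
```

```bash
ls pics
python3 - <<'E'
import cv2,glob,numpy as np
w=cv2.imread(sorted(glob.glob('pics/f_wrist_*'))[-1]);s=cv2.imread(sorted(glob.glob('pics/f_side_*'))[-1])
s=cv2.resize(s[200:350,260:450],(608,480))
cv2.imwrite('pics/v1.png',cv2.resize(np.hstack([w,s]),(800,308)))
E
```

```text
A1.png
A2.png
A3.png
T3.png
a_side.png
a_top.png
a_wrist.png
crop1.png
f_side_225.png
f_top_224.png
f_wrist_224.png
k_top.png
k_wrist.png
w1.png
w1c.png
w2.png
```

View pics/v1.png

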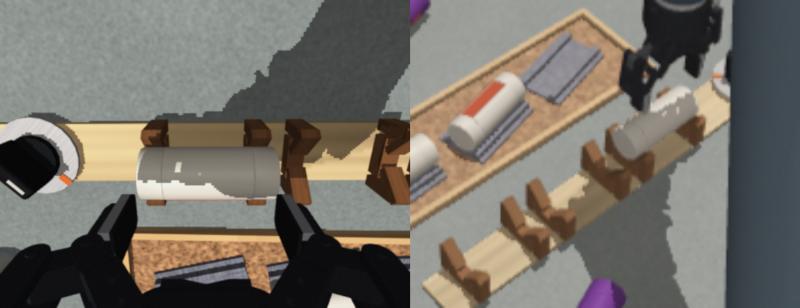

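The core is still seated in slot 3 but didn't roll: the tips slid over it. The fix is to roll on the flat bench, where a caged core rolls without slip (θ = d/22). I'll regrasp core A and set it on the clear bench between cradle and base, at y≈-111.

```bash
python3 -m crank '[[[1,0.009,0,0,-0.1428],[1,0,0,0,-0.1428],[1,0,0,0,-0.1428],[1,0,0,0,-0.1428],[1,0,0,0,-0.1428],[1,0,0,0,-0.1428],[1,0,0,0,-0.1428],[1,0,0,0,-0.1428],[1,0,0,0,-0.1428],[1,0,0,0,-0.1428],[1,0,0,0,-0.1428],[1,0,0,0,0]]]' >/dev/null
python3 -m crank '[[[1,0,0,-0.015,0],[1,0,0,-0.02,0],[1,0,0,-0.02,0],[1,0,0,-0.015,0],[1,0,0,0,0],[0,0,0,0,0],[0,0,0,0,0],[0,0,0,0,0],[0,0,0,0,0],[0,0,0,0,0],[0,0,0,0,0]]]' 70 >/dev/null; python3 chk.py
python3 -m crank '[[[0,0,0,0.01,0],[0,0,0,0.03,0],[0,0,0,0.03,0],[0,0,0,0.02,0],[0,0,0,0,0],[0,0,0,0,0]]]' >/dev/null; python3 chk.py
python3 - <<'E'
from h import *
im,c=grab('side');cv2.imwrite('pics/s4.png',im[...,::-1]);
im,c=grab('wrist');cv2.imwrite('pics/A4.png',im[...,::-1]);hsv=cv2.cvtColor(im,cv2.COLOR_RGB2HSV)
m=((hsv[...,0]<7)|(hsv[...,0]>174))&(hsv[...,1]>100)&(hsv[...,2]>60)
for b,a,ce in blobs(m,10): bx=np.argwhere(b);print(a,ce,bx.min(0)[::-1],bx.max(0)[::-1])
E
```

```text
yaw 0.021 tz 0.048 F [-5.  -0.7  8.2] [ 463.5 -111.2  111.5] gap 39.5 t 24.8
yaw 0.021 tz -0.063 F [-0.7  0.1 -1.6] [ 464.4 -111.   200.5] gap 39.7 t 25.4
117 [384.16239316 289.34188034] [382 250] [386 320]
88 [378.45454545 402.36363636] [377 382] [381 425]
```

The flat is still square in the jaws at +x. I'll carry it to the clear bench at (388,-180).

```bash
python3 -m crank '[[[0,-0.015,-0.014,0,0],[0,-0.02,-0.018,0,0],[0,-0.02,-0.018,0,0],[0,-0.015,-0.014,0,0],[0,-0.006,-0.005,-0.02,0],[0,0,0,-0.03,0],[0,0,0,-0.03,0],[0,0,0,-0.025,0],[0,0,0,-0.01,-0.021],[0,0,0,0,0],[0,0,0,0,0]]]' >/dev/null; python3 chk.py
python3 -m crank '[[[0,0,0,-0.002,0],[0,0,0,-0.002,0],[0,0,0,0,0]]]' >/dev/null; python3 chk.py
python3 -m crank '[[[0,0,0,-0.002,0],[0,0,0,0,0]]]' >/dev/null; python3 chk.py
```

```text
yaw -0.001 tz 0.024 F [ 0.2 -0.4 -2.6] [ 388.3 -180.    85.6] gap 39.4 t 26.6
yaw -0.001 tz -0.025 F [ 0.4  0.4 -2.5] [ 388.5 -180.1   81.8] gap 39.6 t 26.9
yaw -0.001 tz -0.026 F [ 0.   0.2 -2.1] [ 388.1 -179.9   79.3] gap 39.6 t 27.1
```

```bash
python3 -m crank '[[[0,0,0,-0.001,0],[0,0,0,0,0]]]' >/dev/null; python3 chk.py 
python3 -m crank '[[[0,0,0,-0.0005,0],[0.3,0,0,0,0],[0.55,0,0,0.001,0],[0.55,0,0,0,0],[0.55,0,0,0,0],[0.55,0,0,0,0]]]' 30 >/dev/null; python3 chk.py
python3 -m crank '[[[0.55,-0.003,0,0,0],[0.55,-0.003,0,0,0],[0.55,-0.003,0,0,0],[0.55,-0.003,0,0,0],[0.55,-0.003,0,0,0],[0.55,-0.003,0,0,0],[0.55,-0.003,0,0,0],[0.55,-0.003,0,0,0],[0.55,-0.003,0,0,0],[0.55,-0.003,0,0,0],[0.55,-0.003,0,0,0],[0.55,0,0,0,0]]]' >/dev/null; python3 chk.py
python3 -m crank '[[[0.55,0,0,0,0],[0.45,0,0,0,0],[0.45,0,0,0,0],[0,0,0,0,0],[0,0,0,0,0],[0,0,0,0,0],[0,0,0,0,0]]]' 30 >/dev/null; python3 chk.py
python3 -m crank '[[[0,0,0,0.005,0],[0,0,0,0.02,0],[0,0,0,0.03,0],[0,0,0,0.04,0],[0,0,0,0.03,0],[0,0,0,0,0],[0,0,0,0,0]]]' 50 >/dev/null; python3 chk.py
python3 - <<'E'
from h import *
im,c=grab('wrist');cv2.imwrite('pics/A5.png',im[...,::-1])
E
```

```text
yaw -0.001 tz 0.009 F [-1.2 -1.   1. ] [ 388.2 -180.    78.5] gap 39.4 t 27.3
yaw -0.001 tz 0.020 F [-0.3  0.2 -1. ] [ 388.2 -180.    78.8] gap 47.0 t 27.9
yaw -0.001 tz -0.040 F [1.2 0.9 0.4] [ 354.3 -179.7   78.6] gap 47.1 t 29.1
yaw -0.001 tz -0.033 F [-0.7  0.6  6.1] [ 354.7 -179.7   78.9] gap 41.3 t 29.8
yaw -0.001 tz -0.007 F [ 0.4 -0.6 -2.3] [ 354.9 -179.8  203.6] gap 40.3 t 30.5
```

View pics/A5.png

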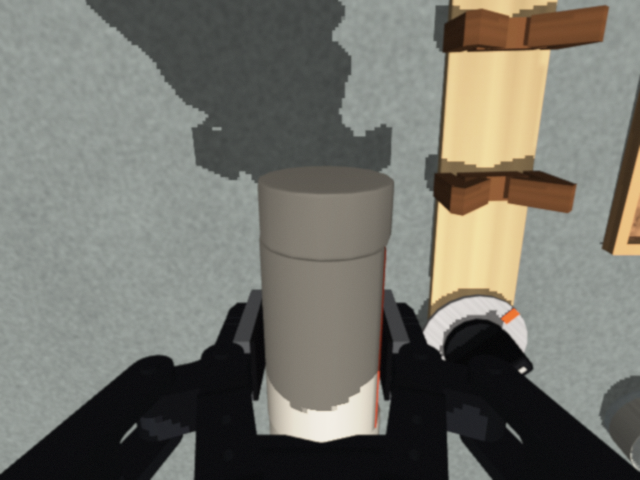

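The core slid on the bench because the pad lay flush on the flat, which is still on +x (coral line at u≈383). Instead I'll start the roll by pushing on the round end, with the tool shifted 46 mm along y. Once the flat has risen past the pad I'll finish at mid-length.

```bash
python3 -m crank '[[[0,0.009,0,-0.01,0],[0,0.02,0,-0.03,0],[0,0,0,-0.035,0],[0,0,0,-0.03,0],[0,0,0,-0.013,0],[0,0,0,-0.003,0],[0,0,0,-0.003,0],[0,0,0,-0.001,0],[0,0,0,0,0]]]' >/dev/null; python3 chk.py
python3 -m crank '[[[0.3,0,0,0,0],[0.61,0,0,0,0],[0.61,0,0,0,0],[0.61,0,0,0,0],[0.61,0,0.01,0,0],[0.61,0,0.02,0,0],[0.61,0,0.016,0,0],[0.61,0,0,0,0]]]' 30 >/dev/null; python3 chk.py
python3 -m crank '[[[0.61,-0.001,0,0,0],[0.61,-0.0015,0,0,0],[0.61,-0.002,0,0,0],[0.61,-0.002,0,0,0],[0.61,-0.002,0,0,0],[0.61,-0.002,0,0,0],[0.61,-0.002,0,0,0],[0.61,-0.002,0,0,0],[0.61,-0.002,0,0,0],[0.61,-0.002,0,0,0],[0.61,-0.0015,0,0,0],[0.61,-0.0005,0,0,0]]]' >/dev/null; python3 chk.py
python3 - <<'E'
from h import *
im,c=grab('wrist');cv2.imwrite('pics/A6.png',im[...,::-1]);hsv=cv2.cvtColor(im,cv2.COLOR_RGB2HSV)
m=((hsv[...,0]<7)|(hsv[...,0]>174))&(hsv[...,1]>100)&(hsv[...,2]>60)
for b,a,ce in blobs(m,10): bx=np.argwhere(b);print(a,ce,bx.min(0)[::-1],bx.max(0)[::-1])
im,c=grab('top');hsv=cv2.cvtColor(im,cv2.COLOR_RGB2HSV);cv2.imwrite('pics/T6.png',im[...,::-1])
m=((hsv[...,0]<7)|(hsv[...,0]>174))&(hsv[...,1]>100)&(hsv[...,2]>60)
for b,a,ce in blobs(m,10): print('top',a,ce,cast(c,ce,40))
E
```

```text
yaw -0.000 tz -0.002 F [-1.4  0.6 -0.1] [ 383.1 -179.    79. ] gap 40.4 t 31.4
yaw 0.002 tz -0.053 F [-0.8 -0.2  0.2] [ 383.2 -131.8   78.6] gap 52.0 t 32.2
yaw -0.001 tz 0.008 F [-0.  -0.1 -1. ] [ 363.4 -133.8   78.8] gap 52.2 t 33.5
2404 [364.54492512 409.50207987] [339 371] [388 439]
```

The flat now shows from above at (364,409), so the roll works. I'll go back to mid-length and finish.

```bash
python3 -m crank '[[[0.61,0.001,0,0,0],[0.61,0,-0.01,0,0],[0.61,0,-0.02,0,0],[0.61,0,-0.016,0,0],[0.61,0,0,0,0],[0.61,-0.002,0,0,0],[0.61,-0.002,0,0,0],[0.61,-0.002,0,0,0],[0.61,-0.002,0,0,0],[0.61,-0.002,0,0,0],[0.61,-0.002,0,0,0],[0.61,-0.001,0,0,0]]]' >/dev/null; python3 chk.py
python3 -m crank '[[[0.55,0,0,0,0],[0.55,0,0,0,0],[0.5,0,0,0,0],[0.5,0,0,0,0],[0,0,0,0,0],[0,0,0,0,0],[0,0,0,0,0],[0,0,0,0,0]]]' 30 >/dev/null; python3 chk.py
python3 -m crank '[[[0,0,0,0.005,0],[0,0,0,0.02,0],[0,0,0,0.03,0],[0,0,0,0.04,0],[0,0,0,0.03,0],[0,0,0,0,0],[0,0,0,0,0]]]' 50 >/dev/null; python3 chk.py
cat > held.py <<'E'
from h import *
im,c=grab('wrist');cv2.imwrite('pics/held_%d.png'%(bot.sense()['time']*10),im[...,::-1]);hsv=cv2.cvtColor(im,cv2.COLOR_RGB2HSV)
m=((hsv[...,0]<7)|(hsv[...,0]>174))&(hsv[...,1]>100)&(hsv[...,2]>60)
for b,a,ce in blobs(m,40):
    bx=np.argwhere(b)
    print(a,ce,bx.min(0)[::-1],bx.max(0)[::-1],'row spans',[(v,np.flatnonzero(b[v]).min(),np.flatnonzero(b[v]).max()) for v in range(bx[:,0].min()+5,bx[:,0].max()-2,30)])
E
python3 held.py
```

```text
yaw -0.001 tz 0.053 F [-0.2  0.4 -0.7] [ 351.3 -179.8   78.8] gap 52.4 t 34.8
yaw -0.001 tz -0.006 F [-0.8  0.8  5.1] [ 351.7 -180.    79. ] gap 43.0 t 35.5
yaw -0.001 tz 0.006 F [ 0.9  0.5 -2.7] [ 351.7 -180.   203.8] gap 42.4 t 36.2
12146 [319.44920138 347.08793018] [283 260] [355 442] row spans [(265, np.int64(283), np.int64(355)), (295, np.int64(284), np.int64(354)), (325, np.int64(285), np.int64(354)), (355, np.int64(286), np.int64(353)), (385, np.int64(287), np.int64(352)), (415, np.int64(289), np.int64(350))]
```

The held core's flat spans u 283–355, centred to within about 0.03 rad. Now I'll place it in slot 3.

```bash
python3 -m crank '[[[0,0.012,0.007,0,0],[0,0.02,0.012,0,0.0217],[0,0.025,0.015,0,0],[0,0.025,0.015,0,0],[0,0.02,0.012,0,0],[0,0.0118,0.0058,-0.01,0],[0,0,0,-0.025,0],[0,0,0,-0.025,0],[0,0,0,-0.02,0],[0,0,0,-0.008,0],[0,0,0,0,0],[0,0,0,0,0]]]' >/dev/null; python3 chk.py
python3 -m crank '[[[0,0,0,-0.001,0],[0,0,0,-0.001,0],[0,0,0,0,0]]]' >/dev/null; python3 chk.py
```

```text
yaw 0.021 tz -0.025 F [ 0.5 -0.2 -2.3] [ 464.5 -113.1  115.2] gap 42.5 t 37.5
yaw 0.021 tz -0.003 F [ 0.6  0.7 -2.5] [ 465.4 -113.2  114. ] gap 42.2 t 37.8
```

```bash
python3 -m crank '[[[0,0,0,-0.001,0],[0,0,0,-0.001,0],[0,0,0,0,0]]]' >/dev/null; python3 chk.py
python3 -m crank '[[[0,0,0,-0.001,0],[0,0,0,0,0]]]' >/dev/null; python3 chk.py
```

```text
yaw 0.021 tz -0.001 F [-3.2  0.7  6.8] [ 465.6 -113.2  112.9] gap 42.8 t 38.1
yaw 0.021 tz 0.018 F [-6.4  1.3 15.8] [ 465.6 -113.2  112.8] gap 42.3 t 38.3
```

```bash
python3 -m crank '[[[0,-0.0008,0,0,0],[0,0,0,0,0],[0.6,0,0,0,0],[1,0,0,0,0],[1,0,0,0,0],[1,0,0,0,0],[1,0,0,0.03,0],[1,0,0,0.04,0],[1,0,0,0.03,0],[1,0,0,0,0],[1,0,0,0,0]]]' >/dev/null; python3 chk.py
cat > flat.py <<'E'
from h import *
import sys
S=np.array(eval(sys.argv[1]));y=0.0207
ax=np.array([-np.sin(y),np.cos(y),0]);ex=np.array([np.cos(y),np.sin(y),0])
T=S+[0,0,19]
for n in sys.argv[2:]:
    im,c=grab(n);cv2.imwrite('pics/f_%s_%d.png'%(n,bot.sense()['time']*10),im[...,::-1]);hsv=cv2.cvtColor(im,cv2.COLOR_RGB2HSV)
    m=((hsv[...,0]<7)|(hsv[...,0]>174))&(hsv[...,1]>100)&(hsv[...,2]>60)
    for b,a,ce in blobs(m,15):
        pts=np.argwhere(b)[:,::-1]
        d=cast(c,pts,T[2])-T[:2]
        if np.hypot(*d.mean(0))<60:
            L=d@ax[:2];X=d@ex[:2]
            print(n,a,ce.round(1),'along',L.min().round(1),L.max().round(1),'across',np.percentile(X,[1,99]).round(1),'mid x %.1f'%np.percentile(X,[1,99]).mean(),'theta %.3f'%(np.percentile(X,[1,99]).mean()/19),'mean along %.1f'%((L.min()+L.max())/2))
E
python3 flat.py '[465,-111.1,55]' wrist top side
```

```text
yaw 0.021 tz 0.016 F [ 0.   0.7 -0.8] [ 465.2 -113.3  211.2] gap 85.5 t 39.4
wrist 4475 [317.  241.9] along -36.7 33.4 across [-12.2   8.4] mid x -1.9 theta -0.101 mean along -1.6
side 68 [375.6 257.6] along 3.7 32.8 across [-11.2   8.9] mid x -1.2 theta -0.061 mean along 18.3
```

Run:
```python
import cv2,glob
from h import *
f=sorted(glob.glob('pics/f_wrist_*'))[-1];print(f)
w=cv2.imread(f);cv2.imwrite('pics/v2.png',cv2.resize(w[100:360,200:460],(780,600*0+780))[:600])
g=cv2.cvtColor(w,cv2.COLOR_BGR2GRAY)
hsv=cv2.cvtColor(w,cv2.COLOR_BGR2HSV);m=((hsv[...,0]<7)|(hsv[...,0]>174))&(hsv[...,1]>100)&(hsv[...,2]>60)
for v in range(190,300,20):
    r=np.flatnonzero(m[v,250:400])+250
    print(v,r.min(),r.max(),[int(x) for x in g[v,270:300]],[int(x) for x in g[v,335:365]])
```

```text
pics/f_wrist_394.png
190 297 336 [145, 143, 142, 141, 140, 149, 175, 194, 196, 196, 183, 144, 97, 86, 88, 90, 92, 94, 96, 98, 100, 100, 102, 108, 111, 107, 91, 68, 55, 52] [54, 64, 90, 108, 113, 113, 110, 109, 107, 106, 105, 104, 101, 100, 98, 96, 96, 93, 91, 89, 86, 90, 118, 159, 179, 188, 191, 189, 175, 152]
210 297 336 [139, 138, 137, 137, 136, 139, 156, 182, 196, 200, 196, 179, 135, 95, 86, 88, 91, 94, 96, 97, 98, 102, 102, 105, 107, 109, 102, 78, 59, 51] [52, 66, 95, 109, 114, 113, 109, 108, 106, 106, 104, 104, 104, 106, 107, 102, 97, 93, 90, 88, 84, 99, 142, 173, 185, 190, 191, 182, 158, 140]
230 298 336 [139, 139, 141, 144, 146, 146, 147, 163, 188, 199, 201, 194, 171, 134, 108, 96, 91, 91, 94, 96, 99, 100, 100, 104, 106, 110, 108, 91, 64, 53] [127, 153, 192, 219, 225, 220, 212, 207, 204, 200, 197, 193, 189, 183, 179, 175, 170, 164, 157, 147, 138, 143, 168, 183, 189, 191, 186, 163, 139, 135]
250 299 335 [62, 61, 61, 63, 63, 64, 65, 70, 84, 96, 102, 100, 100, 102, 110, 122, 134, 142, 149, 158, 165, 171, 177, 183, 191, 202, 209, 201, 166, 130] [131, 165, 205, 223, 224, 218, 211, 206, 202, 199, 196, 191, 187, 183, 177, 173, 167, 160, 152, 139, 124, 106, 93, 92, 91, 91, 92, 102, 118, 128]
270 299 335 [58, 35, 30, 30, 30, 29, 31, 29, 31, 30, 29, 30, 31, 45, 80, 108, 125, 137, 145, 153, 161, 168, 173, 179, 187, 196, 207, 209, 182, 140] [134, 177, 213, 225, 223, 214, 209, 204, 201, 197, 194, 190, 186, 181, 174, 171, 164, 156, 145, 127, 95, 54, 34, 30, 30, 30, 30, 30, 30, 29]
290 300 335 [68, 69, 71, 73, 74, 75, 75, 76, 76, 77, 80, 82, 81, 82, 87, 99, 115, 130, 139, 148, 154, 164, 169, 175, 182, 192, 201, 207, 196, 161] [137, 187, 218, 224, 221, 214, 207, 203, 200, 196, 193, 188, 182, 178, 173, 167, 161, 151, 139, 119, 95, 81, 80, 79, 78, 79, 78, 78, 75, 76]
```

View pics/v2.png

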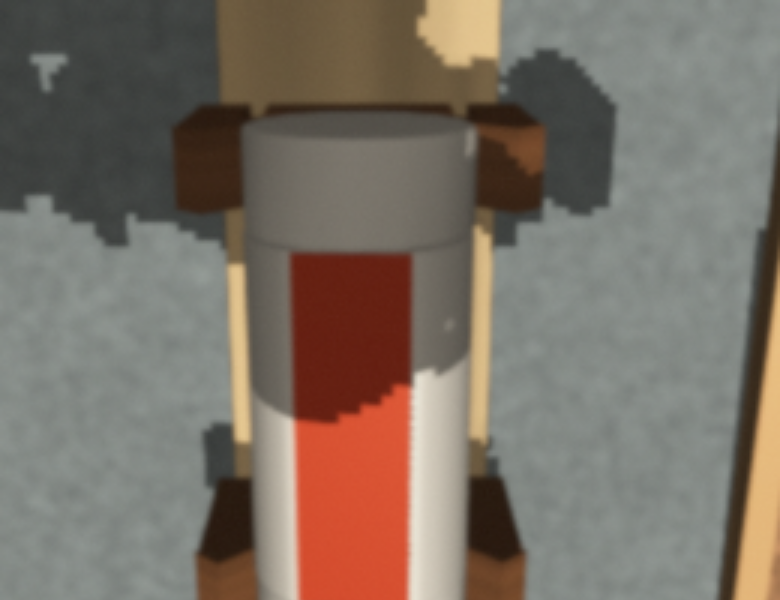

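Core A sits in its slot with the flat tilted about 0.07 rad toward −x (silhouette mid 319.7, flat mid 317.2). I'll try a small correction: press the +x pad against it and move down slightly.

```bash
python3 -m crank '[[[0.71,-0.0008,0,-0.02,0],[0.71,0,0.001,-0.025,0],[0.71,0,0,-0.025,0],[0.71,0,0,-0.02,0],[0.71,0,0,-0.007,0],[0.71,-0.003,0,0,0],[0.71,-0.003,0,0,0],[0.71,0,0,0,0]]]' >/dev/null; python3 chk.py
python3 -m crank '[[[0.71,-0.001,0,0,0],[0.71,-0.001,0,0,0],[0.71,0,0,0,0]]]' >/dev/null; python3 chk.py
python3 -m crank '[[[0.71,-0.001,0,0,0],[0.71,-0.001,0,0,0],[0.71,0,0,0,0]]]' >/dev/null; python3 chk.py
```

```text
yaw 0.021 tz -0.011 F [-0.6  0.1  0.1] [ 457.9 -112.3  114.6] gap 60.7 t 40.4
yaw 0.021 tz -0.012 F [ 0.5 -0.1  1.1] [ 456.3 -112.3  114.4] gap 60.3 t 40.6
yaw 0.021 tz 0.082 F [5.2 0.8 1.1] [ 455.8 -112.4  114.7] gap 60.6 t 41.0
```

```bash
python3 -m crank '[[[0.71,-0.001,0,0,0],[0.71,0,0,-0.001,0],[0.71,0,0,-0.001,0],[0.71,0,0,0,0]]]' >/dev/null; python3 chk.py
python3 -m crank '[[[0.71,0,0,-0.001,0],[0.71,0,0,-0.001,0],[0.71,0,0,-0.001,0],[0.71,0,0,0,0]]]' >/dev/null; python3 chk.py
python3 -m crank '[[[0.71,0.008,0,0,0],[0.71,0,0,0.01,0],[1,0,0,0.03,0],[1,0,0,0.04,0],[1,0.0015,0,0.02,0],[1,0,0,0,0],[1,0,0,0,0]]]' >/dev/null; python3 chk.py
cat > tilt.py <<'E'
from h import *
import sys
# tool with jaw along cradle x, above core: flat mid vs silhouette mid, per row
im,c=grab('wrist');cv2.imwrite('pics/t_%d.png'%(bot.sense()['time']*10),im[...,::-1]);hsv=cv2.cvtColor(im,cv2.COLOR_RGB2HSV)
m=((hsv[...,0]<7)|(hsv[...,0]>174))&(hsv[...,1]>100)&(hsv[...,2]>60)
g=cv2.GaussianBlur(hsv[...,1],(3,3),0)
for b,a,ce in blobs(m,1500):
    if abs(ce[0]-320)>40: continue
    vs=np.argwhere(b)[:,0];print('flat rows',vs.min(),vs.max())
    for v in range(vs.min()+6,vs.max()-4,12):
        r=np.flatnonzero(b[v]);L,R_=r.min(),r.max()
        w=(R_-L+1)*44/22.; px=(R_-L+1)/22.
        low=hsv[v,:,1]<38
        l=L-4
        while low[l] and l>L-60: l-=1
        q=R_+4
        while low[q] and q<R_+60: q+=1
        D=(l+q)/2-320.9; top=320.9+D*1.1
        print(v,'flat',L,R_,'edges',l,q,'theta %.3f'%(((L+R_)/2-top)/px/19))
E
python3 tilt.py
```

```text
yaw 0.022 tz 0.081 F [5.2 0.7 2.5] [ 455.8 -112.7  113.2] gap 60.8 t 41.4
yaw 0.021 tz 0.053 F [ 5.7 -0.7  2.9] [ 455.9 -112.9  110.3] gap 60.5 t 41.8
yaw 0.021 tz 0.000 F [ 0.5 -1.2  0.2] [ 461.8 -112.   208.8] gap 85.3 t 42.5
flat rows 188 306
194 flat 304 344 edges 288 363 theta -0.055
206 flat 304 343 edges 289 363 theta -0.087
218 flat 304 343 edges 289 362 theta -0.071
230 flat 304 343 edges 290 362 theta -0.087
242 flat 305 343 edges 290 362 theta -0.075
254 flat 306 342 edges 290 362 theta -0.079
266 flat 306 342 edges 290 362 theta -0.079
278 flat 306 342 edges 290 362 theta -0.079
290 flat 306 342 edges 291 361 theta -0.079
```

The nudge only slipped, so core A stays at −0.078 rad and I may redo it later. Next is core B (middle).

```bash
python3 -m crank '[[[1,0.02,0.015,0.01,0.03],[1,0.025,0.02,0.01,0.03],[1,0.025,0.02,0,0.03],[1,0.025,0.02,0,0.03],[1,0.025,0.02,0,0.03],[1,0.025,0.02,0,0.03],[1,0.02,0.018,0,0.03],[1,0.005,0.005,0,0.034],[1,0,0,0,0],[1,0,0,0,0]]]' >/dev/null; python3 chk.py
cat > core.py <<'E'
from h import *
import sys
im,c=grab('wrist');fn='pics/c_%d.png'%(bot.sense()['time']*10);cv2.imwrite(fn,im[...,::-1]);print(fn)
h=cv2.cvtColor(im,cv2.COLOR_RGB2HSV)
coral=((h[...,0]<7)|(h[...,0]>174))&(h[...,1]>130)&(h[...,2]>60)
w=((h[...,1]<45)&(h[...,2]>85)&(im[...,0].astype(int)>=im[...,2]))|coral
w[400:]=0;w=cv2.morphologyEx(w.astype(np.uint8),cv2.MORPH_OPEN,np.ones((7,7)))
for b,a,ce in blobs(w,3000):
    (p,s,an)=cv2.minAreaRect(np.argwhere(b)[:,::-1].astype(np.float32))
    print('white',a,ce.round(),np.round(p,1),np.round(s,1),round(an,1),'z29',cast(c,p,29).round(1))
for b,a,ce in blobs(coral,60):
    q=np.argwhere(b);print('coral',a,ce.round(1),q.min(0)[::-1],q.max(0)[::-1])
E
python3 core.py
python3 - <<'E'
from h import *
c=bot.get_calibration('wrist');print(c['position'],c['rotation'])
E
```

```text
yaw 0.264 tz 0.013 F [0.2 0.5 0.8] [631.   25.3 227.7] gap 85.4 t 43.5
pics/c_435.png
white 5415 [367.  38.] [367.   34.9] [71.  84.9] 11.3 z29 [[627.5 143.1]]
white 9039 [571. 105.] [571.6 105.5] [ 78.6 126.7] 86.9 z29 [[766.2 138. ]]
white 8938 [317. 216.] [317.8 218.6] [ 62.3 163.1] 1.7 z29 [[629.   21.9]]
white 4345 [ 51. 330.] [ 41.3 339.5] [ 74.1 104.2] 0.9 z29 [[ 445.4 -130.9]]
coral 3052 [328.6 221.1] [314 171] [345 273]
coral 231 [557.  292.3] [553 254] [562 334]
coral 2356 [ 23.6 356.5] [  9 315] [ 41 401]
[609.58669677 104.52478461 298.39370985] [0.16133981 0.97809613 0.12993577 0.02035018]
```

Run:
```python
from h import *
c=bot.get_calibration('wrist')
im=cv2.imread('pics/c_435.png');h=cv2.cvtColor(im,cv2.COLOR_BGR2HSV)
co=((h[...,0]<7)|(h[...,0]>174))&(h[...,1]>130)&(h[...,2]>60)
for b,a,ce in blobs(co,2500):
    r,s,an=cv2.minAreaRect(np.argwhere(b)[:,::-1].astype(np.float32));P=cast(c,cv2.boxPoints((r,s,an)),47);print(P.round(1))
    e=[P[i]-P[(i+1)%4] for i in range(4)];L=max(e,key=lambda x:np.hypot(*x));print('len',np.hypot(*L),'dir',np.arctan2(*(L*np.sign(L[1]))[::-1]),'flat centre',cast(c,r,47))
    v=int(r[1]);S=h[v,:,1];print(v,[int(x) for x in S[276:296]],[int(x) for x in S[340:360]],'flat',np.flatnonzero(b[v])[[0,-1]])
```

```text
[[617.4  57. ]
 [636.3  62.1]
 [656.1  -5.9]
 [635.5 -11.5]]
len 70.79692954345632 dir 1.8290835087131279 flat centre [[635.88602437  26.86832006]]
222 [22, 19, 21, 19, 22, 22, 20, 23, 23, 22, 19, 19, 7, 21, 31, 31, 32, 30, 29, 30] [205, 206, 206, 188, 130, 67, 37, 32, 30, 30, 25, 4, 17, 20, 23, 19, 20, 22, 22, 19] flat [314 343]
```

Core B's flat leans about 0.34 rad toward +x. I'll pick it up.

```bash
python3 -m crank '[[[1,-0.001,0,-0.02,-0.006],[1,0,0,-0.025,0],[1,0,0,-0.025,0],[1,0,0,-0.025,0],[1,0,0,-0.025,0],[1,0,0,-0.0197,0],[1,0,0,0,0],[1,0,0,0,0],[0,0,0,0,0],[0,0,0,0,0],[0,0,0,0,0],[0,0,0,0,0]]]' 50 >/dev/null; python3 chk.py
python3 -m crank '[[[0,0,0,0,0],[0,0,0,0,0],[0,0,0,0.01,0],[0,0,0,0.03,0],[0,0,0,0.04,0],[0,0,0,0.035,0],[0,0,0,0,0],[0,0,0,0,0]]]' >/dev/null&& python3 chk.py
python3 held.py
```

```text
yaw 0.259 tz -0.072 F [-3.2 -1.5  7.6] [631.3  25.5  90.6] gap 42.6 t 44.8
yaw 0.259 tz 0.065 F [-0.3  0.2 -2.1] [632.1  25.9 205.4] gap 42.2 t 45.5
10576 [340.28810514 342.95111573] [310 252] [374 442] row spans [(257, np.int64(342), np.int64(374)), (287, np.int64(310), np.int64(372)), (317, np.int64(311), np.int64(371)), (347, np.int64(311), np.int64(370)), (377, np.int64(312), np.int64(368)), (407, np.int64(312), np.int64(367)), (437, np.int64(312), np.int64(331))]
418 [569.72727273 302.99521531] [564 261] [576 349] row spans [(266, np.int64(572), np.int64(576)), (296, np.int64(568), np.int64(573)), (326, np.int64(565), np.int64(569))]
1173 [  6.02472293 390.05541347] [  0 345] [ 13 435] row spans [(350, np.int64(0), np.int64(12)), (380, np.int64(0), np.int64(12)), (410, np.int64(0), np.int64(12))]
```

```bash
ls -t pics | head -3
python3 - <<'E'
from h import *
import glob
for f in sorted(glob.glob('pics/held_*'))[-2:]:
    im=cv2.imread(f);g=cv2.cvtColor(im,cv2.COLOR_BGR2GRAY).astype(int)
    print(f)
    for v in(205,225,240):
        d=np.abs(np.diff(cv2.GaussianBlur(g.astype(np.float32),(5,1),0)[v]))
        l=240+d[240:275].argmax();r=375+d[375:410].argmax();print(v,l,r,(l+r)/2+.5,[int(x) for x in g[v,l-4:l+5]],[int(x) for x in g[v,r-4:r+5]])
E
```

```text
held_456.png
c_435.png
t_425.png
pics/held_363.png
205 254 388 321.5 [162, 161, 161, 157, 138, 113, 101, 100, 102] [105, 101, 101, 102, 119, 141, 150, 152, 154]
225 255 387 321.5 [157, 159, 159, 157, 141, 116, 104, 103, 104] [102, 101, 98, 100, 121, 140, 148, 152, 156]
240 254 386 320.5 [156, 158, 160, 162, 158, 130, 104, 100, 100] [100, 97, 95, 94, 105, 131, 148, 154, 157]
pics/held_456.png
205 256 385 321.0 [157, 157, 154, 148, 133, 112, 100, 97, 100] [106, 105, 102, 100, 111, 141, 155, 154, 145]
225 257 384 321.0 [157, 150, 147, 146, 138, 120, 103, 101, 102] [103, 101, 98, 96, 103, 127, 142, 146, 146]
240 257 406 332.0 [177, 179, 180, 174, 149, 114, 100, 99, 102] [159, 162, 166, 159, 131, 90, 66, 62, 93]
```

```bash
python3 -m crank '[[[0,-0.02,0,0,-0.02],[0,-0.03,0,0,-0.04],[0,-0.035,0,0,-0.04],[0,-0.035,0,0,-0.04],[0,-0.035,0,0,-0.04],[0,-0.035,0,0,-0.04],[0,-0.03,-0.003,0,-0.039],[0,-0.02,-0.003,-0.02,0],[0,-0.008,0,-0.03,0],[0,0,0,-0.035,0],[0,0,0,-0.025,0],[0,0,0,-0.005,0]]]' >/dev/null; python3 chk.py
python3 -m crank '[[[0,0,0,-0.002,0],[0,0,0,-0.001,0],[0,0,0,0,0]]]' >/dev/null; python3 chk.py
python3 -m crank '[[[0,0,0,-0.001,0],[0,0,0,-0.001,0],[0,0,0,0,0]]]' >/dev/null; python3 chk.py
```

```text
yaw 0.000 tz 0.002 F [-0.8  1.  -2. ] [379.1  20.4  85.7] gap 42.6 t 46.8
yaw 0.000 tz 0.018 F [ 0.3 -0.3 -2. ] [384.3  19.8  87. ] gap 42.6 t 47.1
yaw 0.000 tz -0.071 F [-0.9  0.2 -2.2] [383.6  19.9  84.4] gap 42.7 t 47.4
```

```bash
python3 -m crank '[[[0,0,0,-0.001,0],[0,0,0,0,0]]]' >/dev/null; python3 chk.py
python3 -m crank '[[[0,0,0,-0.001,0],[0,0,0,0,0]]]' >/dev/null; python3 chk.py
python3 -m crank '[[[0,0,0,-0.0005,0],[0.4,0,0,0,0],[0.56,0,0,0,0],[0.56,0,0,0,0],[0.56,-0.001,0,0,0],[0.56,-0.0016,0,0,0],[0.56,-0.002,0,0,0],[0.56,-0.002,0,0,0],[0.56,-0.001,0,0,0],[0.56,0,0,0,0]]]' 30 >/dev/null; python3 chk.py
python3 -m crank '[[[0.53,0,0,0,0],[0.53,0,0,0,0],[0.5,0,0,0,0],[0.5,0,0,0,0],[0,0,0,0,0],[0,0,0,0,0],[0,0,0,0,0],[0,0,0,0,0]]]' 30 >/dev/null; python3 chk.py
python3 -m crank '[[[0,0,0,0.005,0],[0,0,0,0.02,0],[0,0,0,0.03,0],[0,0,0,0.04,0],[0,0,0,0.025,0],[0,0,0,0,0],[0,0,0,0,0]]]' 50 >/dev/null; python3 chk.py;python3 held.py
```

```text
yaw 0.000 tz -0.016 F [-2.1  0.7  5. ] [383.6  19.9  83.6] gap 42.2 t 47.6
yaw 0.000 tz -0.025 F [-6.3  1.  19.2] [383.6  19.9  83.5] gap 42.5 t 47.8
yaw 0.000 tz 0.009 F [-0.4  0.1 -0.5] [375.4  19.9  81.5] gap 47.9 t 48.8
yaw 0.000 tz 0.015 F [-0.2  0.8  5.1] [376.   19.9  81.8] gap 43.1 t 49.6
yaw 0.000 tz -0.028 F [ 0.1  0.2 -2.7] [375.7  19.9 201.4] gap 42.2 t 50.3
11834 [320.85398006 347.07639006] [286 260] [356 442] row spans [(265, np.int64(286), np.int64(356)), (295, np.int64(287), np.int64(355)), (325, np.int64(288), np.int64(354)), (355, np.int64(288), np.int64(353)), (385, np.int64(290), np.int64(352)), (415, np.int64(291), np.int64(351))]
1052 [459.74144487 457.0256654 ] [449 431] [475 479] row spans [(436, np.int64(449), np.int64(464)), (466, np.int64(449), np.int64(472))]
```

The flat is centred at u≈321, so θ≈0. I'll place it in slot 2.

```bash
python3 -m crank '[[[0,0.015,0,0,0],[0,0.025,-0.0017,0,0.0207],[0,0.025,0,0,0],[0,0.015,0,0,0],[0,0.0061,0,-0.01,0],[0,0,0,-0.025,0],[0,0,0,-0.025,0],[0,0,0,-0.018,0],[0,0,0,-0.005,0],[0,0,0,0,0],[0,0,0,0,0],[0,0,0,0,0]]]' >/dev/null; python3 chk.py
python3 -m crank '[[[0,0,0,-0.001,0],[0,0,0,-0.001,0],[0,0,0,0,0]]]' >/dev/null; python3 chk.py
python3 -m crank '[[[0,0,0,-0.001,0],[0,0,0,0,0]]]' >/dev/null; python3 chk.py
```

```text
yaw 0.021 tz -0.016 F [ 0.1 -0.4 -1.9] [461.5  18.2 118.8] gap 42.8 t 51.5
yaw 0.021 tz -0.014 F [ 0.   0.3 -2. ] [461.8  18.2 116.7] gap 42.5 t 51.9
yaw 0.021 tz -0.041 F [ 0.1 -0.  -2.8] [461.8  18.2 115.5] gap 42.4 t 52.0
```

```bash
python3 -m crank '[[[0,0,0,-0.0007,0],[0,0,0,0,0]]]' >/dev/null; python3 chk.py
python3 -m crank '[[[0,0,0,-0.0007,0],[0,0,0,0,0]]]' >/dev/null; python3 chk.py
python3 -m crank '[[[0,0,0,-0.0007,0],[0,0,0,0,0]]]' >/dev/null; python3 chk.py
```

```text
yaw 0.021 tz 0.046 F [-1.1  0.4  1.2] [461.9  18.2 115.1] gap 42.5 t 52.2
yaw 0.021 tz -0.033 F [-3.4  0.1  8.4] [461.9  18.2 115. ] gap 42.3 t 52.5
yaw 0.021 tz -0.001 F [-5.1  0.7 14.7] [461.8  18.2 115. ] gap 42.6 t 52.6
```

```bash
python3 -m crank '[[[0,0,0,0.001,0],[0.5,0,0,0,0],[0.55,0,0,0,0],[1,0,0,0,0],[1,0,0,0,0],[1,0,0,0,0],[1,0,0,0.03,0],[1,0,0,0.04,0],[1,0,0,0.025,0],[1,0,0,0,0],[1,0,0,0,0]]]' 30 >/dev/null; python3 chk.py; python3 tilt.py
```

```text
yaw 0.021 tz 0.026 F [ 0.2  0.5 -0.4] [462.3  18.1 209.8] gap 85.6 t 53.8
flat rows 188 305
194 flat 298 338 edges 281 356 theta -0.007
206 flat 298 337 edges 282 355 theta -0.022
218 flat 299 337 edges 282 355 theta -0.008
230 flat 299 337 edges 283 355 theta -0.024
242 flat 299 337 edges 283 355 theta -0.024
254 flat 300 336 edges 283 355 theta -0.025
266 flat 300 336 edges 283 355 theta -0.025
278 flat 300 336 edges 284 355 theta -0.043
290 flat 301 336 edges 284 354 theta -0.010
flat rows 390 442
396 flat 302 334 edges 288 351 theta -0.048
408 flat 302 334 edges 289 351 theta -0.067
420 flat 302 334 edges 289 351 theta -0.067
432 flat 302 333 edges 290 351 theta -0.107
```

Core B is at θ≈−0.02. Next is core C.

```bash
python3 -m crank '[[[1,0.015,0.014,0.01,-0.01],[1,0.025,0.024,0.008,-0.01],[1,0.025,0.024,0,0],[1,0.025,0.024,0,0],[1,0.025,0.024,0,0],[1,0.025,0.024,0,0],[1,0.02,0.018,0,0],[1,0.005,0.004,0,0],[1,0,0,0,0],[1,0,0,0,0]]]' >/dev/null; python3 chk.py; python3 core.py
```

```text
yaw 0.000 tz -0.011 F [ 0.2 -0.3  0.3] [625.7 173.4 226.4] gap 85.4 t 54.8
pics/c_548.png
white 9741 [320. 217.] [320.1 218.8] [163.3  63. ] 86.8 z29 [[624.6 170.7]]
white 6569 [518. 254.] [517.3 253.1] [ 64.9 110. ] 74.9 z29 [[766.4 144.9]]
coral 361 [100.5 471.8] [ 85 463] [114 478]
```

View pics/c_548.png

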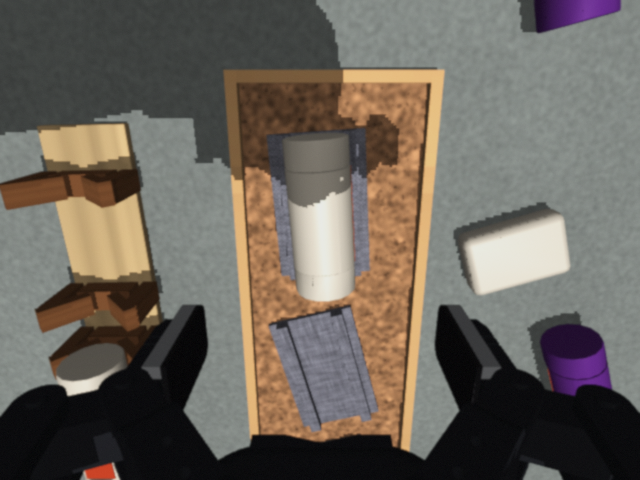

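Run:
```python
from h import *
im=cv2.imread('pics/c_548.png');c=bot.get_calibration('wrist')
g=cv2.cvtColor(im,cv2.COLOR_BGR2GRAY);h=cv2.cvtColor(im,cv2.COLOR_BGR2HSV)[...,1]
for v in(165,195,230,265): print(v,[int(x) for x in h[v,278:300]],[int(x) for x in h[v,340:362]])
print([int(x) for x in g[158:190,318]]);print([int(x) for x in g[262:290,322]])
s,cs=grab('side');hs=cv2.cvtColor(s,cv2.COLOR_RGB2HSV);cv2.imwrite('pics/sC.png',s[...,::-1])
```

```text
165 [22, 22, 22, 22, 19, 18, 15, 29, 29, 31, 30, 34, 33, 33, 34, 33, 31, 33, 32, 32, 32, 30] [32, 33, 33, 29, 35, 34, 35, 34, 31, 36, 52, 45, 18, 18, 22, 26, 24, 24, 23, 23, 23, 19]
195 [20, 21, 22, 20, 21, 21, 21, 20, 15, 3, 26, 32, 33, 32, 34, 30, 33, 32, 32, 31, 33, 30] [27, 28, 28, 29, 29, 30, 31, 29, 31, 33, 42, 72, 43, 20, 23, 22, 21, 22, 20, 21, 21, 21]
230 [19, 21, 21, 23, 21, 22, 20, 21, 22, 24, 23, 19, 4, 22, 31, 32, 29, 29, 29, 31, 30, 31] [28, 27, 28, 28, 29, 28, 29, 29, 30, 30, 30, 31, 46, 72, 48, 21, 22, 22, 22, 23, 22, 19]
265 [126, 117, 73, 16, 18, 24, 26, 23, 22, 24, 22, 21, 21, 21, 21, 9, 18, 28, 31, 30, 31, 29] [26, 26, 26, 27, 28, 28, 28, 27, 30, 30, 30, 32, 30, 27, 9, 11, 22, 22, 22, 19, 21, 22]
[117, 117, 118, 116, 117, 117, 115, 116, 117, 117, 116, 116, 116, 109, 99, 107, 115, 116, 117, 117, 116, 118, 117, 118, 118, 117, 118, 118, 117, 116, 116, 117]
[233, 232, 232, 232, 232, 232, 232, 232, 231, 231, 231, 231, 230, 224, 224, 228, 229, 229, 230, 230, 230, 230, 230, 230, 230, 230, 229, 230]
```

Core C is clear in the tray at (320,218). A faint saturated line on its right edge suggests its flat faces +x, like core A.

Run:
```python
from h import *
c=bot.get_calibration('wrist')
P=cast(c,[[318.2,172.5],[323.5,276]],51);print(P,P.mean(0),np.hypot(*(P[0]-P[1])),np.arctan2(*(P[0]-P[1])[::-1])-np.pi/2)
Q=cast(c,[[287.5,195],[351.5,195],[291.5,240],[354,240]],29);print(Q, Q[:2].mean(0),Q[2:].mean(0))
```

```text
[[623.87795213 207.39109679]
 [627.29932461 136.6668035 ]] [625.58863837 172.02895014] 70.80700142879343 0.048338514132674426
[[602.54345401 187.46291515]
 [646.57473706 187.4673763 ]
 [604.51086948 154.39520622]
 [649.16541663 154.40598659]] [624.55909554 187.46514572] [626.83814306 154.40059641]
```

```bash
python3 -m crank '[[[1,0,-0.0012,-0.02,0.058],[1,0,0,-0.025,0],[1,0,0,-0.025,0],[1,0,0,-0.025,0],[1,0,0,-0.025,0],[1,0,0,-0.0184,0],[1,0,0,0,0],[1,0,0,0,0],[0,0,0,0,0],[0,0,0,0,0],[0,0,0,0,0],[0,0,0,0,0]]]' 60 >/dev/null; python3 chk.py
python3 -m crank '[[[0,0,0,0,0],[0,0,0,0,0],[0,0,0,0.01,0],[0,0,0,0.03,0],[0,0,0,0.04,0],[0,0,0,0.035,0],[0,0,0,0,0],[0,0,0,0,0]]]' >/dev/null&& python3 chk.py
python3 held.py
```

```text
yaw 0.059 tz 0.052 F [-3.2 -0.9  7.2] [626.9 173.   90.7] gap 42.2 t 56.1
yaw 0.059 tz -0.004 F [-0.6 -0.4 -3. ] [627.5 173.1 205.3] gap 42.2 t 56.9
575 [ 41.57043478 426.64521739] [ 27 415] [ 61 445] row spans [(420, np.int64(27), np.int64(61))]
```

The jaws are on round surface (gap 42.2), so the flat is not at the pads, probably below +x. I'll take it to the bench spot used for A and roll from the end.

```bash
python3 -m crank '[[[0,-0.015,-0.02,0,-0.02],[0,-0.025,-0.035,0,-0.02],[0,-0.026,-0.038,0,-0.019],[0,-0.026,-0.038,0,0],[0,-0.026,-0.038,0,0],[0,-0.026,-0.038,0,0],[0,-0.026,-0.038,0,0],[0,-0.026,-0.038,0,0],[0,-0.025,-0.037,0,0],[0,-0.015,-0.023,0,0],[0,-0.007,-0.01,0,0],[0,0,0,0,0]]]' >/dev/null; python3 chk.py
python3 -m crank '[[[0,0,0,-0.02,0],[0,0,0,-0.03,0],[0,0,0,-0.035,0],[0,0,0,-0.025,0],[0,0,0,-0.008,0],[0,0,0,-0.002,0],[0,0,0,-0.001,0],[0,0,0,0,0],[0,0,0,0,0]]]' >/dev/null; python3 chk.py
```

```text
yaw -0.003 tz -0.004 F [ 0.3  0.1 -2.8] [ 382.4 -180.3  202.9] gap 41.9 t 58.1
yaw 0.001 tz 0.031 F [-2.2  2.   1.7] [ 383.6 -178.4   83.7] gap 41.8 t 59.0
```

```bash
python3 -m crank '[[[0,0,0,-0.001,0],[0,0,0,0,0]]]' >/dev/null; python3 chk.py
```

```text
yaw 0.001 tz 0.012 F [-6.5  6.  18.5] [ 383.7 -178.6   83.6] gap 41.9 t 59.2
```

```bash
python3 -m crank '[[[0,0,0,0.001,0],[0.4,0,0,0,0],[0.61,0,0,-0.002,0],[0.61,0,0,0,0],[0.61,0,0,0,0],[0.61,0,0.01,0,0],[0.61,0,0.02,0,0],[0.61,0,0.016,0,0],[0.61,0,0,0,0],[0.61,-0.001,0,0,0],[0.61,-0.0015,0,0,0],[0.61,-0.0015,0,0,0]]]' 30 >/dev/null; python3 chk.py
python3 -m crank '[[[0.61,-0.002,0,0,0],[0.61,-0.002,0,0,0],[0.61,-0.002,0,0,0],[0.61,-0.0025,0,0,0],[0.61,-0.0025,0,0,0],[0.61,-0.0025,0,0,0],[0.61,-0.0025,0,0,0],[0.61,-0.0025,0,0,0],[0.61,-0.0025,0,0,0],[0.61,-0.0025,0,0,0],[0.61,-0.002,0,0,0],[0.61,-0.0015,0,0,0]]]' >/dev/null; python3 chk.py
cat > cor.py <<'E'
from h import *
im,c=grab('wrist');cv2.imwrite('pics/r_%d.png'%(bot.sense()['time']*10),im[...,::-1]);h=cv2.cvtColor(im,cv2.COLOR_RGB2HSV)
m=((h[...,0]<7)|(h[...,0]>174))&(h[...,1]>100)&(h[...,2]>60)
for b,a,ce in blobs(m,25): bx=np.argwhere(b);print(a,ce.round(1),bx.min(0)[::-1],bx.max(0)[::-1])
E
python3 cor.py
```

```text
yaw -0.001 tz -0.038 F [-0.2 -1.1  0.4] [ 380.1 -134.6   81.3] gap 52.1 t 60.5
yaw -0.000 tz 0.003 F [ 0.4  0.1 -0.2] [ 352.6 -134.    81.1] gap 51.9 t 61.6
2073 [371.2 407.1] [351 364] [390 436]
```

```bash
python3 -m crank '[[[0.61,-0.002,0,0,0],[0.61,-0.002,0,0,0],[0.61,-0.001,0,0,0],[0.61,0.001,0,0,0],[0.61,0,-0.01,0,0],[0.61,0,-0.02,0,0],[0.61,0,-0.016,0,0],[0.61,0,0,0,0],[0.61,-0.002,0,0,0],[0.61,-0.002,0,0,0],[0.61,-0.002,0,0,0],[0.61,-0.002,0,0,0]]]' >/dev/null; python3 chk.py
python3 -m crank '[[[0.61,-0.002,0,0,0],[0.61,-0.002,0,0,0],[0.61,-0.001,0,0,0],[0.55,0,0,0,0],[0.55,0,0,0,0],[0.5,0,0,0,0],[0.5,0,0,0,0],[0,0,0,0,0],[0,0,0,0,0],[0,0,0,0,0],[0,0,0,0,0]]]' 30 >/dev/null; python3 chk.py
python3 -m crank '[[[0,0,0,0.005,0],[0,0,0,0.02,0],[0,0,0,0.03,0],[0,0,0,0.04,0],[0,0,0,0.025,0],[0,0,0,0,0],[0,0,0,0,0]]]' 50 >/dev/null; python3 chk.py;python3 held.py
```

```text
yaw 0.001 tz -0.053 F [ 0.1 -0.7 -0.8] [ 340.4 -179.4   81.1] gap 52.5 t 62.9
yaw -0.000 tz -0.006 F [-2.1  0.6  5.7] [ 335.8 -180.    81.2] gap 42.6 t 64.0
yaw -0.000 tz 0.009 F [ 0.1  1.2 -2.8] [ 336.  -180.   200.8] gap 42.5 t 64.7
6887 [589.49455496 116.76506461] [554  43] [627 194] row spans [(48, np.int64(578), np.int64(626)), (78, np.int64(573), np.int64(620)), (108, np.int64(568), np.int64(614)), (138, np.int64(563), np.int64(608)), (168, np.int64(558), np.int64(602))]
11386 [308.94949939 347.8606183 ] [273 259] [342 442] row spans [(264, np.int64(273), np.int64(341)), (294, np.int64(275), np.int64(341)), (324, np.int64(276), np.int64(341)), (354, np.int64(278), np.int64(341)), (384, np.int64(279), np.int64(340)), (414, np.int64(281), np.int64(339))]
```

Over-rolled by about 0.215 rad. I'll set it down and roll back +4.7 mm.

```bash
python3 -m crank '[[[0,0.02,0,-0.02,0],[0,0.02,0,-0.035,0],[0,0,0,-0.035,0],[0,0,0,-0.02,0],[0,0,0,-0.006,0],[0,0,0,-0.002,0],[0,0,0,-0.001,0],[0,0,0,-0.001,0],[0,0,0,0,0]]]' >/dev/null; python3 chk.py
python3 -m crank '[[[0.4,0,0,0,0],[0.56,0,0,0,0],[0.56,0,0,0,0],[0.56,0,0,0,0],[0.56,0.0007,0,0,0],[0.56,0.001,0,0,0],[0.56,0.001,0,0,0],[0.56,0.001,0,0,0],[0.56,0.001,0,0,0],[0.56,0,0,0,0],[0.56,0,0,0,0]]]' 30 >/dev/null; python3 chk.py
python3 -m crank '[[[0.53,0,0,0,0],[0.53,0,0,0,0],[0.5,0,0,0,0],[0.5,0,0,0,0],[0,0,0,0,0],[0,0,0,0,0],[0,0,0,0,0],[0,0,0,0,0]]]' 30 >/dev/null; python3 chk.py
python3 -m crank '[[[0,0,0,0.005,0],[0,0,0,0.02,0],[0,0,0,0.03,0],[0,0,0,0.04,0],[0,0,0,0.025,0],[0,0,0,0,0],[0,0,0,0,0]]]' 50 >/dev/null; python3 chk.py;python3 held.py
```

```text
yaw -0.000 tz 0.033 F [ 0.2 -0.7 -3.4] [ 376.3 -180.4   81.6] gap 42.4 t 65.7
yaw -0.000 tz 0.020 F [0.4 0.4 0.5] [ 380.6 -180.    81.1] gap 48.1 t 66.8
yaw -0.000 tz 0.027 F [-1.3  1.8  4.9] [ 380.6 -180.    81.3] gap 43.3 t 67.5
yaw -0.000 tz 0.006 F [-0.1 -0.4 -3.6] [ 380.5 -180.   200.9] gap 42.4 t 68.2
1828 [504.48522976  68.0678337 ] [476  43] [527 111] row spans [(48, np.int64(480), np.int64(527)), (78, np.int64(477), np.int64(523)), (108, np.int64(501), np.int64(504))]
50 [514.5  120.28] [511 114] [518 127] row spans [(119, np.int64(513), np.int64(516))]
92 [509.26086957 131.68478261] [503 119] [516 142] row spans [(124, np.int64(507), np.int64(508))]
11661 [319.76211303 348.72172198] [284 263] [355 442] row spans [(268, np.int64(284), np.int64(355)), (298, np.int64(285), np.int64(354)), (328, np.int64(287), np.int64(353)), (358, np.int64(287), np.int64(352)), (388, np.int64(289), np.int64(351)), (418, np.int64(290), np.int64(350))]
```

```bash
python3 -m crank '[[[0,0.005,0.02,0,0],[0,0.008,0.035,0,0.0207],[0,0.009,0.038,0,0],[0,0.009,0.038,0,0],[0,0.009,0.038,0,0],[0,0.009,0.038,0,0],[0,0.009,0.038,0,0],[0,0.009,0.036,0,0],[0,0.007,0.03,0,0],[0,0.0045,0.0179,0,0],[0,0,0,0,0],[0,0,0,0,0]]]' >/dev/null; python3 chk.py
python3 -m crank '[[[0,0,0,-0.015,0],[0,0,0,-0.025,0],[0,0,0,-0.025,0],[0,0,0,-0.015,0],[0,0,0,-0.003,0],[0,0,0,0,0],[0,0,0,0,0]]]' >/dev/null; python3 chk.py
python3 -m crank '[[[0,0,0,-0.001,0],[0,0,0,-0.001,0],[0,0,0,0,0]]]' >/dev/null; python3 chk.py
```

```text
yaw 0.021 tz 0.010 F [ 0.1 -1.1 -2. ] [457.7 148.6 199.3] gap 42.5 t 69.5
yaw 0.020 tz 0.028 F [ 0.3  0.2 -2. ] [459.2 148.4 118.6] gap 42.2 t 70.2
yaw 0.021 tz 0.036 F [-0.  -0.2 -2.7] [459.2 148.9 116.4] gap 42.6 t 70.5
```

```bash
python3 -m crank '[[[0,0,0,-0.001,0],[0,0,0,-0.0005,0],[0,0,0,0,0]]]' >/dev/null; python3 chk.py
python3 -m crank '[[[0,0,0,-0.0008,0],[0,0,0,0,0]]]' >/dev/null; python3 chk.py
```

```text
yaw 0.021 tz -0.021 F [-3.1 -0.2  5.4] [459.2 149.  115.3] gap 42.6 t 70.8
yaw 0.021 tz -0.001 F [-3.6 -1.9 12.6] [459.2 149.  115.2] gap 42.4 t 71.0
```

```bash
python3 -m crank '[[[0,0,0,0.0008,0],[0.5,0,0,0,0],[0.55,0,0,0,0],[1,0,0,0,0],[1,0,0,0,0],[1,0,0,0,0],[1,0,0,0.03,0],[1,0,0,0.04,0],[1,0,0,0.025,0],[1,0,0,0,0],[1,0,0,0,0]]]' 30 >/dev/null; python3 chk.py; python3 tilt.py | sed -n 1,10p
```

```text
yaw 0.021 tz 0.015 F [-0.6 -0.8 -0.7] [459.5 149.  209.9] gap 85.5 t 72.1
flat rows 189 307
195 flat 295 334 edges 281 355 theta -0.093
207 flat 295 334 edges 282 355 theta -0.109
219 flat 296 334 edges 282 354 theta -0.080
231 flat 296 334 edges 282 354 theta -0.080
243 flat 297 333 edges 283 354 theta -0.102
255 flat 297 334 edges 282 354 theta -0.067
267 flat 297 334 edges 283 354 theta -0.084
279 flat 298 334 edges 283 354 theta -0.071
291 flat 298 333 edges 284 353 theta -0.089
```

All three cores are seated, but A and C lean about −0.08 rad; placing seems to add about −0.04. I'll re-roll C by about +1.8 mm on the bench at (384,20), aiming slightly positive.

```bash
python3 -m crank '[[[1,-0.001,0,-0.02,0],[1,0,0,-0.03,0],[1,0,0,-0.03,0],[1,0,0,-0.0145,0],[1,0,0,0,0],[0.55,0,0,0,0],[0.55,0,0,0,0],[0,0,0,0,0],[0,0,0,0,0],[0,0,0,0,0],[0,0,0,0,0]]]' 40 >/dev/null; python3 chk.py
python3 -m crank '[[[0,0,0,0.01,0],[0,0,0,0.03,0],[0,0,0,0.03,0],[0,0,0,0.02,0],[0,-0.01,-0.015,0,0],[0,-0.02,-0.035,0,-0.0207],[0,-0.02,-0.035,0,0],[0,-0.017,-0.03,0,0],[0,-0.0075,-0.014,-0.01,0],[0,0,0,-0.03,0],[0,0,0,-0.03,0],[0,0,0,0,0]]]' >/dev/null; python3 chk.py; python3 held.py | grep -E ' \[3[0-9][0-9]'
```

```text
yaw 0.021 tz 0.062 F [-2.2 -0.2  6.5] [458.3 149.1 116.3] gap 43.1 t 73.2
yaw -0.001 tz 0.024 F [-1.3 -0.3 -3.7] [380.7  20.  133. ] gap 42.5 t 74.5
11437 [315.72116814 346.90303401] [280 260] [350 441] row spans [(265, np.int64(281), np.int64(349)), (295, np.int64(282), np.int64(349)), (325, np.int64(283), np.int64(348)), (355, np.int64(284), np.int64(348)), (385, np.int64(285), np.int64(347)), (415, np.int64(287), np.int64(345))]
```

```bash
python3 -m crank '[[[0,0,0,-0.02,0],[0,0,0,-0.02,0],[0,0,0,-0.007,0],[0,0,0,-0.002,0],[0,0,0,-0.001,0],[0,0,0,-0.001,0],[0,0,0,0,0],[0,0,0,0,0]]]' >/dev/null; python3 chk.py
python3 -m crank '[[[0,0,0,-0.001,0],[0,0,0,0,0]]]' >/dev/null; python3 chk.py
```

```text
yaw -0.000 tz -0.025 F [-0.2  0.2 -2.2] [383.9  19.9  84.6] gap 42.9 t 75.3
yaw -0.000 tz 0.029 F [ 0.2 -0.6  0.2] [383.8  19.8  83.4] gap 42.9 t 75.5
```

```bash
python3 -m crank '[[[0,0,0,-0.0005,0],[0.4,0,0,0,0],[0.56,0,0,-0.002,0],[0.56,0,0,0,0],[0.56,0.0007,0,0,0],[0.56,0.001,0,0,0],[0.56,0.001,0,0,0],[0.56,0,0,0,0],[0.56,0,0,0,0]]]' 30 >/dev/null; python3 chk.py
python3 -m crank '[[[0.53,0,0,0,0],[0.53,0,0,0,0],[0.5,0,0,0,0],[0.5,0,0,0,0],[0,0,0,0,0],[0,0,0,0,0],[0,0,0,0,0],[0,0,0,0,0]]]' 30 >/dev/null; python3 chk.py
python3 -m crank '[[[0,0,0,0.005,0],[0,0,0,0.02,0],[0,0,0,0.03,0],[0,0,0,0.04,0],[0,0,0,0.025,0],[0,0,0,0,0],[0,0,0,0,0]]]' 40 >/dev/null; python3 chk.py; python3 held.py | grep -E ' \[3[0-9][0-9]'
```

```text
yaw -0.000 tz 0.030 F [-6.2 -0.7  3.8] [383.9  20.   80. ] gap 47.9 t 76.4
yaw -0.000 tz -0.010 F [-3.1  0.2 -0.1] [386.1  20.   80.5] gap 43.3 t 77.2
yaw -0.000 tz 0.028 F [-0.2 -0.3 -3.4] [387.4  19.7 201.2] gap 42.6 t 77.9
11569 [317.25326303 349.86411963] [281 264] [352 442] row spans [(269, np.int64(281), np.int64(352)), (299, np.int64(282), np.int64(351)), (329, np.int64(284), np.int64(350)), (359, np.int64(285), np.int64(350)), (389, np.int64(286), np.int64(349)), (419, np.int64(288), np.int64(348))]
```

The tool brushed something near the cradle at x≈386. I'll repeat the roll further from it, at x≈366, and check core B afterwards.

```bash
python3 -m crank '[[[0,-0.01,0,-0.02,0],[0,-0.012,0,-0.035,0],[0,0,0,-0.035,0],[0,0,0,-0.023,0],[0,0,0,-0.003,0],[0,0,0,-0.002,0],[0,0,0,-0.001,0],[0,0,0,-0.001,0],[0,0,0,0,0]]]' >/dev/null; python3 chk.py
python3 -m crank '[[[0.4,0,0,0,0],[0.56,0,0,0,0],[0.56,0,0,0,0],[0.56,0,0,0,0],[0.56,0.0007,0,0,0],[0.56,0.0007,0,0,0],[0.56,0.0007,0,0,0],[0.56,0,0,0,0],[0.56,0,0,0,0]]]' 30 >/dev/null; python3 chk.py
python3 -m crank '[[[0.53,0,0,0,0],[0.53,0,0,0,0],[0.5,0,0,0,0],[0.5,0,0,0,0],[0,0,0,0,0],[0,0,0,0,0],[0,0,0,0,0],[0,0,0,0,0]]]' 30 >/dev/null; python3 chk.py
python3 -m crank '[[[0,0,0,0.005,0],[0,0,0,0.02,0],[0,0,0,0.03,0],[0,0,0,0.04,0],[0,0,0,0.025,0],[0,0,0,0,0],[0,0,0,0,0]]]' 40 >/dev/null; python3 chk.py; python3 held.py | grep -E ' \[3[0-9][0-9]'
```

```text
yaw -0.000 tz 0.018 F [-0.3 -0.6 -3.3] [365.2  19.8  81.4] gap 42.8 t 78.8
yaw -0.000 tz -0.069 F [ 0.5 -1.1 -0.1] [366.4  19.9  80.6] gap 47.9 t 79.8
yaw -0.000 tz -0.024 F [-0.8 -0.3  5.4] [366.5  19.9  80.8] gap 42.9 t 80.5
yaw -0.000 tz 0.043 F [-0.4  1.2 -4. ] [366.2  19.9 200.2] gap 42.8 t 81.2
11592 [321.5726363  349.72317115] [286 265] [357 442] row spans [(270, np.int64(286), np.int64(357)), (300, np.int64(287), np.int64(356)), (330, np.int64(288), np.int64(355)), (360, np.int64(289), np.int64(354)), (390, np.int64(290), np.int64(353)), (420, np.int64(292), np.int64(352))]
```

```bash
python3 -m crank '[[[0,0.015,0.02,0,0],[0,0.025,0.035,0,0.0207],[0,0.025,0.035,0,0],[0,0.018,0.025,0,0],[0,0.0095,0.0144,0,0],[0,0,0,-0.02,0],[0,0,0,-0.025,0],[0,0,0,-0.025,0],[0,0,0,-0.012,0],[0,0,0,-0.002,0],[0,0,0,0,0],[0,0,0,0,0]]]' >/dev/null; python3 chk.py
python3 -m crank '[[[0,0,0,-0.001,0],[0,0,0,-0.001,0],[0,0,0,0,0]]]' >/dev/null; python3 chk.py
python3 -m crank '[[[0,0,0,-0.0005,0],[0,0,0,0,0]]]' >/dev/null; python3 chk.py
```

```text
yaw 0.020 tz 0.036 F [ 0.5 -0.6 -2.4] [457.5 149.1 115.6] gap 43.1 t 82.5
yaw 0.020 tz -0.025 F [-0.   0.5 -2.7] [458.6 149.2 114.5] gap 42.9 t 82.8
yaw 0.021 tz 0.016 F [-0.4  0.1 -2.7] [458.8 149.3 114.2] gap 42.4 t 83.0
```

```bash
python3 -m crank '[[[0,0,0,-0.0006,0],[0,0,0,0,0]]]' >/dev/null; python3 chk.py
python3 -m crank '[[[0,0,0,-0.0004,0],[0,0,0,0,0]]]' >/dev/null; python3 chk.py
python3 -m crank '[[[0.5,0,0,0,0],[0.55,0,0,0,0],[1,0,0,0,0],[1,0,0,0,0],[1,0,0,0,0],[1,0,0,0.03,0],[1,0,0,0.04,0],[1,0,0,0.025,0],[1,0,0,0,0],[1,0,0,0,0]]]' 30 >/dev/null; python3 chk.py; python3 tilt.py | sed -n 1,10p
```

```text
yaw 0.021 tz 0.080 F [-2.  -0.2  3. ] [458.8 149.3 114.1] gap 42.5 t 83.2
yaw 0.021 tz 0.025 F [-4.2 -0.2  7.9] [458.8 149.3 114. ] gap 42.7 t 83.4
yaw 0.020 tz 0.027 F [-0.6 -0.7 -0.4] [459.3 149.4 208.4] gap 85.4 t 84.4
flat rows 191 309
197 flat 298 337 edges 281 355 theta -0.006
209 flat 298 337 edges 282 355 theta -0.022
221 flat 299 337 edges 282 355 theta -0.008
233 flat 299 337 edges 282 355 theta -0.008
245 flat 299 336 edges 283 355 theta -0.040
257 flat 300 335 edges 283 355 theta -0.042
269 flat 300 336 edges 283 355 theta -0.025
281 flat 300 336 edges 283 355 theta -0.025
293 flat 301 336 edges 284 354 theta -0.010
```

Core C is now at −0.02. I'll check B on the way back to A.

```bash
python3 -m crank '[[[1,0.001,-0.03,0,0],[1,0.001,-0.04,0,0],[1,0.0005,-0.04,0,0],[1,0,-0.0212,0,0],[1,0,0,0,0],[1,0,0,0,0]]]' >/dev/null; python3 chk.py; python3 tilt.py | sed -n 1,10p
python3 -m crank '[[[1,0.001,-0.03,0,0],[1,0.001,-0.04,0,0],[1,0,-0.04,0,0],[1,0,-0.021,0,0],[1,0,0,0,0],[1,0,0,0,0]]]' >/dev/null; python3 chk.py; python3 tilt.py | sed -n 1,10p
```

```text
yaw 0.019 tz 0.009 F [-0.  -0.  -0.6] [460.4  18.1 206.8] gap 85.4 t 85.0
flat rows 0 62
6 flat 299 345 edges 279 367 theta -0.030
18 flat 299 345 edges 279 366 theta -0.016
30 flat 299 345 edges 279 366 theta -0.016
42 flat 300 345 edges 280 366 theta -0.018
54 flat 300 345 edges 281 365 theta -0.018
flat rows 189 308
195 flat 303 343 edges 286 361 theta -0.021
207 flat 303 342 edges 286 361 theta -0.036
219 flat 303 342 edges 287 360 theta -0.036
yaw 0.021 tz 0.006 F [-0.5 -0.4 -0.1] [ 463.2 -111.9  207.7] gap 85.3 t 85.7
flat rows 0 62
6 flat 300 346 edges 279 367 theta -0.005
18 flat 300 345 edges 279 367 theta -0.018
30 flat 300 345 edges 280 366 theta -0.018
42 flat 301 345 edges 281 366 theta -0.020
54 flat 300 345 edges 281 365 theta -0.018
flat rows 189 308
195 flat 301 341 edges 286 361 theta -0.078
207 flat 301 341 edges 286 361 theta -0.078
219 flat 302 341 edges 287 360 theta -0.065
```

```bash
python3 -m crank '[[[1,0.001,-0.0008,-0.02,0],[1,0,0,-0.03,0],[1,0,0,-0.03,0],[1,0,0,-0.0127,0],[1,0,0,0,0],[0.55,0,0,0,0],[0.55,0,0,0,0],[0,0,0,0,0],[0,0,0,0,0],[0,0,0,0,0],[0,0,0,0,0]]]' 40 >/dev/null; python3 chk.py
python3 -m crank '[[[0,0,0,0.01,0],[0,0,0,0.03,0],[0,0,0,0.03,0],[0,0,0,0.02,0],[0,-0.015,-0.01,0,0],[0,-0.025,-0.02,0,-0.0207],[0,-0.03,-0.02,0,0],[0,-0.018,-0.012,0,0],[0,-0.008,-0.005,-0.01,0],[0,0,0,-0.03,0],[0,0,0,-0.03,0],[0,0,0,0,0]]]' >/dev/null; python3 chk.py; python3 held.py | grep -E ' \[3[0-9][0-9]'
```

```text
yaw 0.021 tz 0.057 F [-3.2  0.9  6.7] [ 464.7 -113.8  116.8] gap 42.6 t 86.8
yaw -0.000 tz 0.009 F [-1.   0.8 -1.4] [ 366.  -178.9  132.5] gap 42.8 t 88.0
11709 [316.81501409 339.44316338] [281 251] [351 433] row spans [(256, np.int64(281), np.int64(351)), (286, np.int64(283), np.int64(350)), (316, np.int64(284), np.int64(350)), (346, np.int64(285), np.int64(349)), (376, np.int64(286), np.int64(348)), (406, np.int64(288), np.int64(347))]
```

```bash
python3 -m crank '[[[0,0,0,-0.02,0],[0,0,0,-0.02,0],[0,0,0,-0.007,0],[0,0,0,-0.002,0],[0,0,0,-0.001,0],[0,0,0,-0.001,0],[0,0,0,0,0],[0,0,0,0,0]]]' >/dev/null; python3 chk.py
python3 -m crank '[[[0,0,0,-0.001,0],[0,0,0,0,0]]]' >/dev/null; python3 chk.py
```

```text
yaw -0.000 tz -0.039 F [ 0.4  0.5 -2.9] [ 368.7 -181.    84.9] gap 42.6 t 88.9
yaw -0.000 tz 0.072 F [-0.8  0.9  3.6] [ 368.6 -180.9   83.8] gap 42.5 t 89.1
```

```bash
python3 -m crank '[[[0.4,0,0,0,0],[0.56,0,0,-0.002,0],[0.56,0,0,0,0],[0.56,0,0,0,0],[0.56,0.0007,0,0,0],[0.56,0.0008,0,0,0],[0.56,0.0008,0,0,0],[0.56,0,0,0,0],[0.56,0,0,0,0]]]' 30 >/dev/null; python3 chk.py
python3 -m crank '[[[0.53,0,0,0,0],[0.53,0,0,0,0],[0.5,0,0,0,0],[0.5,0,0,0,0],[0,0,0,0,0],[0,0,0,0,0],[0,0,0,0,0],[0,0,0,0,0]]]' 30 >/dev/null; python3 chk.py
python3 -m crank '[[[0,0,0,0.005,0],[0,0,0,0.02,0],[0,0,0,0.03,0],[0,0,0,0.04,0],[0,0,0,0.025,0],[0,0,0,0,0],[0,0,0,0,0]]]' 40 >/dev/null; python3 chk.py; python3 held.py | grep -E ' \[3[0-9][0-9]'
```

```text
yaw -0.000 tz 0.036 F [-0.2 -0.   0.4] [ 370.7 -180.7   81.4] gap 47.7 t 90.0
yaw -0.000 tz 0.003 F [-0.8 -0.   4.8] [ 370.6 -180.7   81.6] gap 43.3 t 90.8
yaw -0.000 tz 0.016 F [-0.7  1.1 -1.7] [ 370.7 -180.8  201.3] gap 42.8 t 91.5
12102 [320.73888613 344.10824657] [285 255] [356 439] row spans [(260, np.int64(285), np.int64(356)), (290, np.int64(286), np.int64(355)), (320, np.int64(287), np.int64(354)), (350, np.int64(288), np.int64(353)), (380, np.int64(289), np.int64(353)), (410, np.int64(291), np.int64(351))]
```

```bash
python3 -m crank '[[[0,0.015,0.01,0,0],[0,0.025,0.018,0,0.0207],[0,0.025,0.018,0,0],[0,0.02,0.014,0,0],[0,0.0088,0.0072,0,0],[0,0,0,-0.02,0],[0,0,0,-0.025,0],[0,0,0,-0.025,0],[0,0,0,-0.012,0],[0,0,0,-0.002,0],[0,0,0,0,0],[0,0,0,0,0]]]' >/dev/null; python3 chk.py
python3 -m crank '[[[0,0,0,-0.001,0],[0,0,0,-0.0005,0],[0,0,0,0,0]]]' >/dev/null; python3 chk.py
python3 -m crank '[[[0,0,0,-0.0005,0],[0,0,0,0,0]]]' >/dev/null; python3 chk.py
```

```text
yaw 0.020 tz -0.009 F [-0.  -0.2 -1.9] [ 463.4 -113.5  116.9] gap 42.5 t 92.8
yaw 0.020 tz -0.032 F [ 1.1 -0.4 -2.2] [ 464.3 -113.5  115.9] gap 42.8 t 93.0
yaw 0.021 tz -0.028 F [-0.3  0.4 -1.6] [ 464.4 -113.5  115.4] gap 42.5 t 93.2
```

```bash
python3 -m crank '[[[0,0,0,-0.0006,0],[0,0,0,0,0]]]' >/dev/null; python3 chk.py
python3 -m crank '[[[0,0,0,-0.0006,0],[0,0,0,0,0]]]' >/dev/null; python3 chk.py
python3 -m crank '[[[0,0,0,-0.0004,0],[0,0,0,0,0]]]' >/dev/null; python3 chk.py
```

```text
yaw 0.021 tz 0.006 F [-0.2  0.7 -1.9] [ 464.5 -113.5  114.8] gap 42.3 t 93.5
yaw 0.021 tz 0.068 F [-0.2  0.6  0.2] [ 464.7 -113.6  114.5] gap 42.5 t 93.7
yaw 0.021 tz 0.050 F [-0.8  0.6  5.3] [ 464.7 -113.6  114.5] gap 42.9 t 93.8
```

```bash
python3 -m crank '[[[0.5,0,0,0,0],[0.55,0,0,0,0],[1,0,0,0,0],[1,0,0,0,0],[1,0,0,0,0],[1,0,0,0.03,0],[1,0,0,0.04,0],[1,0,0,0.025,0],[1,0,0,0,0],[1,0,0,0,0]]]' 30 >/dev/null; python3 chk.py; python3 tilt.py | sed -n 1,20p
python3 -m crank '[[[1,0,0,0.005,0.1428],[1,0,0,0.005,0.1428],[1,0,0.005,0.005,0.1428],[1,0,0.01,0.005,0.1428],[1,0,0.01,0,0.1428],[1,0,0.01,0,0.1428],[1,0,0.01,0,0.1428],[1,0,0.01,0,0.1428],[1,0,0.01,0,0.1428],[1,0,0,0,0.1428],[1,0,0,0,0.1428],[1,0,0,0,0]]]' >/dev/null; python3 chk.py
python3 - <<'E'
from h import *
im,c=grab('wrist');cv2.imwrite('pics/E1.png',im[...,::-1]);np.save('E1c.npy',c,allow_pickle=True)
E
```

```text
yaw 0.020 tz 0.042 F [-0.7 -0.3 -0.4] [ 464.8 -113.7  209.1] gap 85.3 t 94.8
flat rows 0 58
6 flat 295 341 edges 275 363 theta -0.020
18 flat 296 341 edges 276 362 theta -0.008
30 flat 296 341 edges 276 362 theta -0.008
42 flat 296 341 edges 277 361 theta -0.008
flat rows 185 303
191 flat 300 340 edges 282 357 theta 0.018
203 flat 301 340 edges 283 357 theta 0.017
215 flat 301 340 edges 284 357 theta 0.001
227 flat 301 339 edges 284 357 theta -0.014
239 flat 301 339 edges 284 356 theta 0.003
251 flat 302 339 edges 284 357 theta 0.001
263 flat 302 339 edges 284 357 theta 0.001
275 flat 303 339 edges 285 356 theta 0.017
287 flat 303 339 edges 286 355 theta 0.017
yaw 1.591 tz 0.013 F [ 0.5 -0.6 -0.6] [463.4 -48.1 227.1] gap 85.7 t 96.1
```

View pics/E1.png

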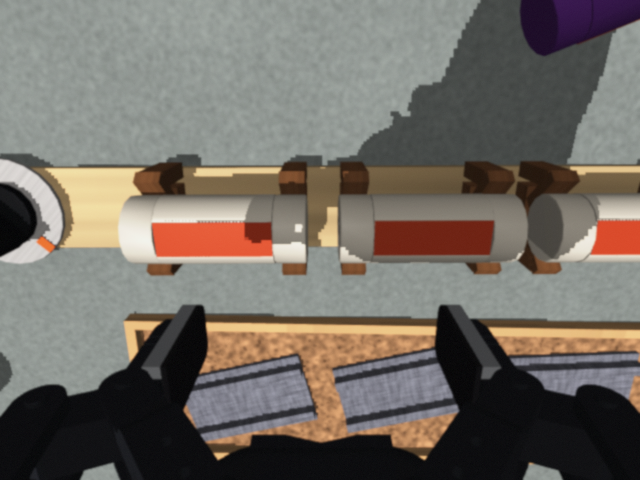

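Flats of A (153–272) and B (374–493) both face up. I'll check the centring along y from the saddle tops, using mids 294 and 354 at z=54.

Run:
```python
from h import *
c=np.load('E1c.npy',allow_pickle=True).item()
im=cv2.imread('pics/E1.png');h=cv2.cvtColor(im,cv2.COLOR_BGR2HSV)
br=(h[...,0]<16)&(h[...,1]>110)&(h[...,2]<150)&(h[...,2]>25)
for v in(168,172,269): print(v,[ (s.start,s.stop) for s in np.ma.clump_unmasked(np.ma.array(br[v],mask=~br[v])) if s.stop-s.start>8])
co=((h[...,0]<7)|(h[...,0]>174))&(h[...,1]>100)&(h[...,2]>60)
for b,a,ce in blobs(co,1000):
    q=np.argwhere(b);u0,u1=q[:,1].min(),q[:,1].max()+1;v=q[:,0].mean()
    P=cast(c,[[u0,v],[u1,v]],74);print('flat',u0,u1,P.round(1),'mid y %.1f'%P[:,1].mean())
for u in(294.2,354):
    print('saddle',cast(c,[u,170],54).round(1),cast(c,[u,269],54).round(1))
```

```text
168 [(np.int64(146), np.int64(182)), (np.int64(282), np.int64(307)), (np.int64(341), np.int64(366)), (np.int64(465), np.int64(504)), (np.int64(520), np.int64(565))]
172 [(np.int64(138), np.int64(182)), (np.int64(279), np.int64(307)), (np.int64(341), np.int64(369)), (np.int64(464), np.int64(513)), (np.int64(519), np.int64(576))]
269 [(np.int64(148), np.int64(177)), (np.int64(283), np.int64(306)), (np.int64(342), np.int64(365)), (np.int64(472), np.int64(501)), (np.int64(530), np.int64(561))]
flat 374 494 [[461.9 -16.9]
 [460.4  54.2]] mid y 18.6
flat 591 640 [[459.1 111.7]
 [458.5 140.8]] mid y 126.3
flat 152 272 [[ 465.4 -148.6]
 [ 463.9  -77.4]] mid y -113.0
saddle [[426.3 -65.5]] [[492.4 -65.5]]
saddle [[425.5 -28.9]] [[491.6 -25.8]]
```

```bash
python3 -m crank '[[[1,-0.03,-0.03,0.03,0],[1,-0.03,-0.04,0.03,0],[1,0,-0.04,0.03,0],[1,0,-0.04,0,0],[1,0,-0.04,0,0],[1,0,-0.04,0,0],[1,0,-0.03,0,0],[1,0,0,0,0]]]' >/dev/null; python3 chk.py; python3 mark.py
python3 - <<'E'
from h import *
im,c=grab('top');cv2.imwrite('pics/last.png',im[...,::-1]);h=cv2.cvtColor(im,cv2.COLOR_RGB2HSV)
m=((h[...,0]<9)|(h[...,0]>172))&(h[...,1]>110)&(h[...,2]>60)
for b,a,ce in blobs(m,20):
    q=np.argwhere(b)[:,::-1].astype(np.float32);r=cv2.minAreaRect(q);print(a,ce.round(1),np.array(r[1]).round(1),cast(c,ce,74).round(1))
cv2.imwrite('pics/lastc.png',cv2.resize(im[130:350,200:460,::-1],None,fx=2.7,fy=2.7))
E
```

```text
yaw 1.584 tz -0.008 F [-0.1 -0.3 -0.2] [ 409.5 -305.1  312.2] gap 85.5 t 97.0
top 9 34.553545744883195 extra 0.7655916174096087
wrist 47 34.58978328040132 extra 0.7661883631184716
218 [297.5 287.3] [ 7.8 27.3] [[461.9  19.1]]
198 [349.  286.5] [ 7. 27.] [[ 465.7 -109.3]]
223 [245.6 287.5] [ 7. 27.] [[459.7 148.8]]
```

View pics/lastc.png

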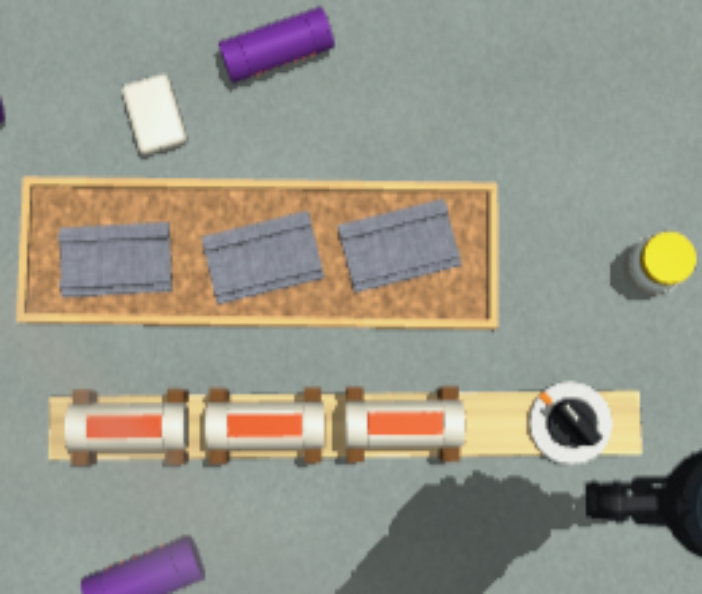

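The last view shows three cores seated in a row with their coral flats up, at (245,287), (297,287) and (349,286). The tray is empty and the jar, chip and purple bars are undisturbed. I'm handing in.

```bash
python3 -c "
from bench import bot
print(bot.close_job())"
```

```text
the job is handed in; nothing more can be done
None
```

The job is handed in at about 97 s of the 210 s. The clamp was locked first, then all three cores went into their own saddle pairs with the flats up. No verdict was reported.

- **Clamp:** I turned the knob clockwise until the torque jumped to about 0.46 N m, then an eighth of a turn more. At the end both cameras put the washer mark at 0.77 rad of extra turn (an eighth is 0.785).
- **Rolling:** Rolling the cores in the saddles didn't work because the fingertips slipped. I rolled each one on the clear bench beside the cradle instead and lifted it back. Two cores first came out about 0.08 rad off, so I re-rolled them. The last close check had every flat within about 0.04 rad of straight up.
- **Centring:** Measurements along the cradle disagree slightly. The wrist view put the right core about 1.6 mm and the left one about 1.4 mm off centre. The final top view put all three within about 2 mm.
- **Brush with the cradle:** While I re-rolled the left core, the tool briefly pressed on something near the cradle with about 6 N. The middle core was still in place and level afterwards, so I saw no harm from it.
- **Other things:** In the last picture the tray is empty and the jar, chip and purple look-alikes in view are where they were. I didn't check the tub, spindle, scraper or pot again, but the arm never worked near them.

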